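# Set out the wire-bond inspection kit for the next shift

## Task

Set out the inspection kit round the flat probe case and the open swab carton, which stand side by side and stay where they are: put the gel box squarely on the middle of the probe case and then the metal weight upright on the middle of the gel box to hold its lid shut. Stand the loupe on the bench exactly midway between the case and the carton, and lay the wire spool flat on the bench behind the loupe (on the side away from the robot, at right angles to the line from case to carton), 80 mm from it centre to centre. Leave the two vials where they stand.

Things in the scene. Friction and masses are not known exactly. Their poses are not given: they have to be found in the camera images.
- probe_case: Flat black closed case with a pale label on top, 57 mm (its x) x 95 mm (its y) x 17 mm high, with a flat top; fixed to the bench. Origin at the centre of its underside on the bench (the body spans -28 to +28 mm in x, -48 to +48 mm in y). Its x axis lies along the row (left-right as the robot sees it, +x to the left), its +y axis points towards the robot, so its -y axis points away from the robot, to the back. It may be the left or the right one of the pair.
- swab_box: Pale grey-blue open-topped carton with white swabs in it, 44 mm (its x) x 90 mm (its y) x 34 mm high; fixed to the bench 170 mm from the probe case centre to centre and parallel to it, on its left or right, so that the line of centres is the x axis of both. Origin at the centre of its underside. Its x axis lies along the row (left-right as the robot sees it, +x to the left), its +y axis points towards the robot, so its -y axis points away from the robot, to the back.
- gel_box: Low square closed box, black base and grey lid with a pale label, 58 mm x 56 mm x 13 mm high, flat top, about 30 g; loose, lying flat in front. Origin at the centre of its underside, x and y along its sides, z up. Grip it across two opposite sides.
- weight: Pale metal calibration weight: upright cylinder 25 mm across, 30 mm high with a narrower knob on top, about 100 g; loose, standing. Origin at the centre of its underside, z up. Its body is widest low down: grip it low, around the lower half.
- loupe: Black measuring loupe: short upright barrel 39 mm across, 40 mm high with a thin white ring, about 50 g; loose, standing. Origin at the centre of its underside, z up. Grip round the barrel.
- spool: Silver-grey wire spool lying flat: two flanges 51 mm across, 25 mm high, hole in the middle, about 45 g; loose. Origin at the centre of its underside, z up (its axis). Grip across the flanges.
- vial_flux: White vial with black screw cap, 31 mm across, 62 mm high, standing; loose bystander, to be left alone. Origin at the centre of its underside.
- vial_epoxy: Pinkish vial with white screw cap, 27 mm across, 50 mm high, standing; loose bystander, to be left alone. Origin at the centre of its underside. (Keep clear too of the hand console, x 0.47 to 0.67 m, y 0.05 to 0.19 m, 0.12 m high, and of the tester on the far left: its eyepieces overhang the bench front at x 0.37 to 0.46 m, y 0.33 to 0.47 m from 0.41 m up.)
There are look-alikes about, which are no part of the job. What is shaped like the spool but blue or purple is not meant.

How it is judged:
By the outcome, as a careful person would: the job done as asked, in the order asked, and still so for the second after the job is handed in, with the robot touching nothing.
It also fails if it takes over 104 s, if anything falls off the work surface, if the arm or the gripper's body presses on something with over 40 N, if the wrist force passes 120 N, or if a joint passes its speed limit or range.

## Robot

A 7-joint arm with a two-finger parallel gripper is mounted at the origin on a cart in front of the work surface, level with it; the furniture and walls round the work are solid. World frame = base frame: x ahead of the robot, y to its left, z up, the work surface at z = 0. Lengths are in m, angles in rad, forces in N, time in s.
With the tool pointing down it reaches from about 0.425 to 0.825 m from the base axis. Payload 3.6 kg.
Tool frame: the origin (TCP) lies at the centre of the arm's flange, where the gripper is bolted on; the fingertips stand 186 mm ahead of it and the grasp point (between the pads) lies 167 mm ahead of it (bot.grasp_offset is the distance from the TCP to the grasp point, in m); z points along the fingers, y is the line along which they close (so a half turn about z gives the same grasp; the last joint's range is limited). The gripper opens to 93 mm and grips with 3 to 60 N. Pads are 15 mm wide; open, the fingers measure 128 mm over their backs; the gripper's body (75 mm by 188 mm) begins 65 mm behind the grasp point.
Start: joints at [1.175, 0.615, -0.013, 1.423, 0.008, 1.103, -0.04], TCP at [0.235, -0.606, 0.405] pointing down, gripper open.
Joint ranges: [-3.12, 3.12], [-0.3, 2.06], [-1.34, 1.32], [0.26, 2.42], [-1.36, 4.5], [0.01, 1.98], [-2.84, 2.84]. Speed limits (rad/s): [2.79, 2.79, 3.14, 3.14, 3.14, 3.14, 3.14].

## Interface

Orientations are given as a rotation vector (axis times angle).
In Python, from plant import bot, optics, job gives the robot as it stands. The module is installed in compiled form; this text tells all that it offers.
- The arm moves only by the tool step_arm, never from a script. Its argument "increments" is a list of rows, each an object of numbers: "gripper": the opening, from -1 (shut) to 1 (fully open); "tx", "ty", "tz": the shift along the world's x, y, z in cm; "wx", "wy", "wz": the turn, a rotation vector about the world's x, y, z in rad. A call has 1 to 8 rows; each row is the pose to reach, as a shift and turn from the pose commanded when the call began; what a row does not reach only later rows make up. A row lasts 1/8 s, in which the tool goes at most 62.5 mm and 10.7 degrees, less where a joint would pass 70% of its speed; a pose out of reach is approached as far as the arm can. A call with a gripper value outside its range is refused whole. The fingers move at their own pace and stop on an object; the grip force is fixed at half the most. Time passes only in rows, so rows that repeat a pose let the fingers close. It gives the time, the measured TCP pose, the force, the opening and the grip force at its end, in the units of the state.
- bot.read_state(): the state, without advancing time (a new reading comes with each control period).
- optics.capture(name): name is "side" or "top" or "wrist"; returns a dict with "color" (384x512x3 uint8, blue, green, red), "mtx" (3x3 intrinsics, pixels), "k1" (the pictures are not rectified: a ray, as slopes to the right and down, at radius r is drawn at 1 + k1 r^2 times it, then the intrinsics apply), "cam_to_world" (4x4, takes a point from camera to world coordinates). Camera axes: x right, y down, z forward; pixel columns grow to the right and rows downward; lengths in m; the calibration is good to about 2 mm. A picture is of the moment at which its call begins. There is no depth.
- job.hand_in(): hands the job in; it is judged then, once.
The state is a dict: "t": time; "joints": joint angles; "qvel": joint speeds; "effort": joint torques, N m; "ee_pos": TCP position; "eef_rot": TCP orientation; "ft_force": force on the tool from outside, world axes, zero at the start; "moment": the same for the moment, N m; "finger_gap": opening from 0.0 (shut) to 1.0 (fully open); "finger_force": force on a finger pad.
Only numpy, scipy, OpenCV 4.12 (cv2) and the standard library are available. Lean on these libraries where they do the work, as an engineer would, in place of code of your own. Each camera call takes 0.05 s, during which the arm holds its last target. There are 200 camera calls.

## Working session

There is one attempt and no reset: what is moved stays moved. The work goes in short steps, Python scripts to look and compute and a tool call to move; the robot and the scene stay as the last step left them, time stands still between calls to the robot, and variables do not carry over. Pictures are saved under pics/ and viewed, at most 14 in all, crops included, and the job is handed in when it is done.

Besides the shell and the picture viewer there is one more tool, called after "Request:" in YAML: its name, and indented under it one key for each argument. step_arm: Moves the arm, as the interface text tells. Its arguments: {"type":"object","properties":{"increments":{"type":"array","items":{"type":"object","properties":{"gripper":{"type":"number"},"tx":{"type":"number"},"ty":{"type":"number"},"tz":{"type":"number"},"wx":{"type":"number"},"wy":{"type":"number"},"wz":{"type":"number"}}}}},"required":["increments"]}

```bash
mkdir -p pics; cat > h.py <<'E'
import numpy as np, cv2
from plant import bot, optics, job
def cap(n,f=None):
    c=optics.capture(n)
    if f: cv2.imwrite('pics/'+f,c['color'])
    return c
def dist(c): return np.array([c['k1'],0,0,0,0],float)
def px2w(c,pts,z):
    p=cv2.undistortPoints(np.array(pts,float).reshape(-1,1,2),np.array(c['mtx']),dist(c)).reshape(-1,2)
    T=np.array(c['cam_to_world']); d=np.c_[p,np.ones(len(p))]@T[:3,:3].T; o=T[:3,3]
    z=np.broadcast_to(np.asarray(z,float),len(p))
    return o+d*((z-o[2])/d[:,2])[:,None]
def w2px(c,P):
    T=np.linalg.inv(np.array(c['cam_to_world']))
    return cv2.projectPoints(np.array(P,float).reshape(-1,1,3),cv2.Rodrigues(T[:3,:3])[0],T[:3,3],np.array(c['mtx']),dist(c))[0].reshape(-1,2)
E
python3 - <<'E'
from h import *
for n in ('top','side'):
    c=cap(n,n+'0.png'); print(n,c['k1'],np.round(c['cam_to_world'],3).tolist(),np.round(c['mtx'],1).tolist())
s=bot.read_state(); print({k:np.round(v,3).tolist() for k,v in s.items()},bot.grasp_offset)
E
```

```text
top 0.02100039514014125 [[0.023, -0.989, 0.144, 0.376], [-0.999, -0.018, 0.031, -0.042], [-0.028, -0.145, -0.989, 0.886], [0.0, 0.0, 0.0, 1.0]] [[369.4, 0.0, 256.5], [0.0, 369.4, 189.4], [0.0, 0.0, 1.0]]
side -0.05950169245220576 [[-0.895, -0.259, 0.362, 0.229], [-0.445, 0.53, -0.722, 0.577], [-0.005, -0.808, -0.59, 0.531], [0.0, 0.0, 0.0, 1.0]] [[396.0, 0.0, 256.1], [0.0, 396.0, 194.2], [0.0, 0.0, 1.0]]
{'t': 0.1, 'joints': [1.174, 0.616, -0.013, 1.425, 0.008, 1.103, -0.04], 'qvel': [0.001, -0.002, -0.001, -0.003, -0.0, -0.0, -0.0], 'effort': [0.001, -46.004, 0.21, -16.625, -0.061, 0.017, 0.0], 'ee_pos': [0.235, -0.606, 0.404], 'eef_rot': [-3.086, -0.577, 0.001], 'ft_force': [0.103, -0.355, -0.251], 'moment': [-0.003, 0.064, -0.004], 'finger_force': 0.0, 'finger_gap': 1.001} 0.1673
```

View pics/top0.png

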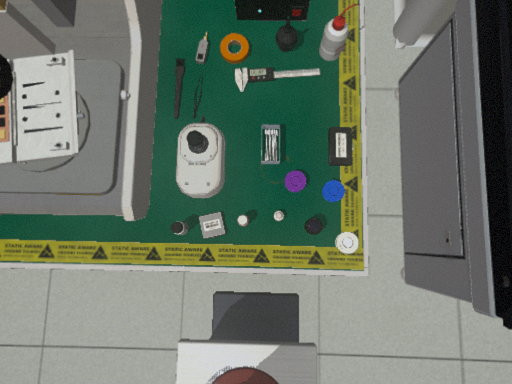

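View pics/side0.png

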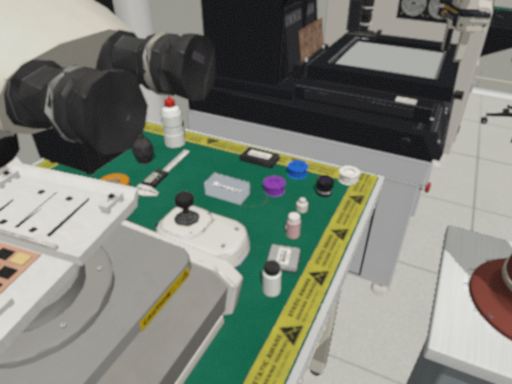

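The top view shows:
- carton (271,144), probe case (340,146), gel box (211,225)
- white vial (179,227), pink vial (243,220)

Candidates for each item:
- **Weight:** pale cylinder at (279,216). The pink vial at (243,220) could be confused with it.
- **Loupe:** black item at (314,226). The black item at (287,37) looks similar, but it is at the back and bigger.
- **Spool:** white/silver at (347,243). The blue (333,191) and purple (295,181) ones are look-alikes, and the orange roll is at (235,47).

I'll check these in one crop.

```bash
python3 - <<'E'
from h import *
c=cap('top'); im=c['color'][118:262,165:365]
cv2.imwrite('pics/crop1.png',cv2.resize(im,None,fx=4,fy=4,interpolation=cv2.INTER_CUBIC))
print(np.round(px2w(c,[(271,144),(340,146),(211,225),(179,227),(243,220),(279,216),(314,226),(347,243),(295,181),(333,191)],[.034,.017,.013,.06,.05,.03,.04,.025,.025,.025]),3).tolist())
E
```

```text
[[0.61, -0.047, 0.034], [0.612, -0.213, 0.017], [0.416, 0.091, 0.013], [0.408, 0.155, 0.06], [0.427, 0.013, 0.05], [0.44, -0.069, 0.03], [0.418, -0.148, 0.04], [0.381, -0.225, 0.025], [0.523, -0.106, 0.025], [0.501, -0.194, 0.025]]
```

View pics/crop1.png

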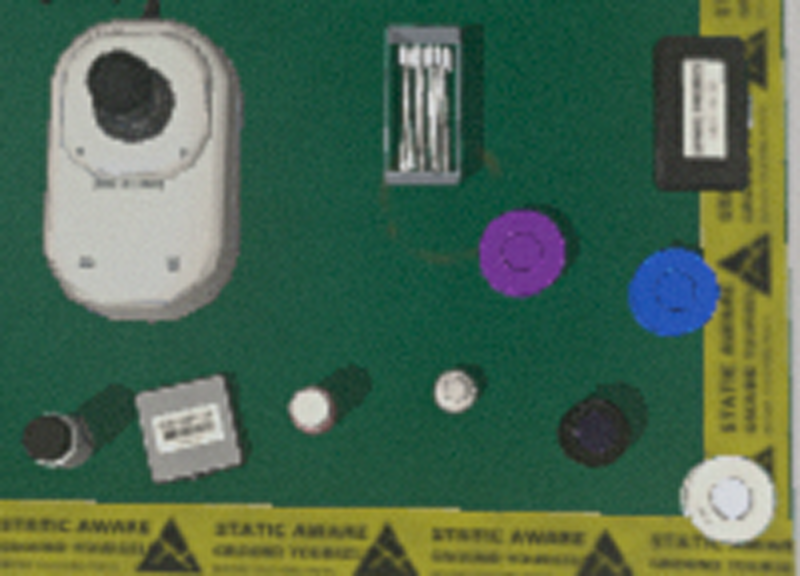

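The choice holds: the spool is white/silver with a hole at crop (728,498), the weight is knobbed at (456,390), and the loupe is black at (593,430). Next I move to a survey pose above the pair.

Request:
step_arm:
  increments:
    - {"tx": 21,"ty": 47,"wz": 1.2,"gripper": 1}
    - {"tx": 21,"ty": 47,"wz": 1.2}
    - {"tx": 21,"ty": 47,"wz": 1.2}
    - {"tx": 21,"ty": 47,"wz": 1.2}
    - {"tx": 21,"ty": 47,"wz": 1.2}
    - {"tx": 21,"ty": 47,"wz": 1.2}
    - {"tx": 21,"ty": 47,"wz": 1.2}
    - {"tx": 21,"ty": 47,"wz": 1.2}

```text
invalid input at $.increments[0]: expected keys gripper, tx, ty, tz, wx, wy, wz
```

Request:
step_arm:
  increments:
    - {"tx": 0}
    - {"tx": 0}
    - {"tx": 0}

```text
invalid input at $.increments[0]: expected keys gripper, tx, ty, tz, wx, wy, wz
```

```bash
python3 - <<'E'
from h import *
c=cap('wrist','w1.png'); np.savez('w1.npz',**c); print(c['k1'],np.round(c['cam_to_world'],3).tolist(),np.round(c['mtx'],1).tolist())
s=bot.read_state(); print({k:np.round(s[k],3).tolist() for k in ('t','joints','ee_pos','eef_rot')})
E
```

```text
-0.003630604427734474 [[0.362, -0.904, -0.227, 0.296], [-0.932, -0.352, -0.086, -0.581], [-0.002, 0.242, -0.97, 0.383], [0.0, 0.0, 0.0, 1.0]] [[267.6, 0.0, 255.3], [0.0, 267.6, 188.7], [0.0, 0.0, 1.0]]
{'t': 0.2, 'joints': [1.175, 0.616, -0.013, 1.424, 0.008, 1.103, -0.04], 'ee_pos': [0.235, -0.606, 0.404], 'eef_rot': [-3.086, -0.577, 0.001]}
```

View pics/w1.png

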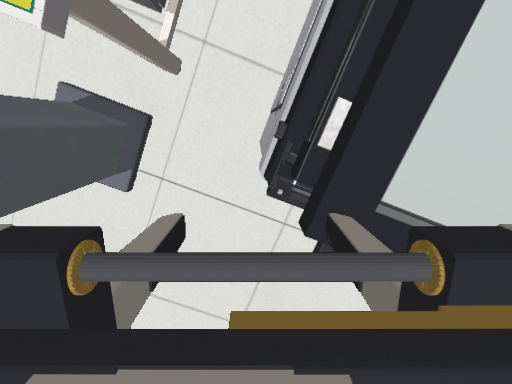

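That picture shows only the floor and the parked gripper, because the move was refused: every key is required. I'll repeat it with all keys.

Request:
step_arm:
  increments:
    - {"gripper": 1,"tx": 21,"ty": 47,"tz": 0,"wx": 0,"wy": 0,"wz": 1.2}
    - {"gripper": 1,"tx": 21,"ty": 47,"tz": 0,"wx": 0,"wy": 0,"wz": 1.2}
    - {"gripper": 1,"tx": 21,"ty": 47,"tz": 0,"wx": 0,"wy": 0,"wz": 1.2}
    - {"gripper": 1,"tx": 21,"ty": 47,"tz": 0,"wx": 0,"wy": 0,"wz": 1.2}
    - {"gripper": 1,"tx": 21,"ty": 47,"tz": 0,"wx": 0,"wy": 0,"wz": 1.2}
    - {"gripper": 1,"tx": 21,"ty": 47,"tz": 0,"wx": 0,"wy": 0,"wz": 1.2}
    - {"gripper": 1,"tx": 21,"ty": 47,"tz": 0,"wx": 0,"wy": 0,"wz": 1.2}
    - {"gripper": 1,"tx": 21,"ty": 47,"tz": 0,"wx": 0,"wy": 0,"wz": 1.2}

```text
t: 1.2
ee_pos: [0.4393, -0.1479, 0.4049]
eef_rot: [2.222, 2.22, 0.0]
ft_force: [0.7, 0.3, -0.4]
finger_gap: 0.999
finger_force: 0.0
```

```bash
python3 - <<'E'
from h import *
s=bot.read_state(); print({k:np.round(s[k],3).tolist() for k in ('t','joints','qvel','ee_pos','eef_rot')})
E
```

```text
{'t': 1.2, 'joints': [0.59, 0.354, -0.421, 1.93, 0.183, 0.894, 0.076], 'qvel': [-1.002, 0.043, -0.116, -0.052, 0.06, 0.019, -1.149], 'ee_pos': [0.439, -0.148, 0.405], 'eef_rot': [2.222, 2.22, 0.0]}
```

Request:
step_arm:
  increments:
    - {"gripper": 1,"tx": 9,"ty": -3,"tz": 0,"wx": 0,"wy": 0,"wz": 0}
    - {"gripper": 1,"tx": 9,"ty": -3,"tz": 0,"wx": 0,"wy": 0,"wz": 0}
    - {"gripper": 1,"tx": 9,"ty": -3,"tz": 0,"wx": 0,"wy": 0,"wz": 0}
    - {"gripper": 1,"tx": 9,"ty": -3,"tz": 0,"wx": 0,"wy": 0,"wz": 0}

```text
t: 1.7
ee_pos: [0.5281, -0.1793, 0.4043]
eef_rot: [-2.221, -2.219, 0.002]
ft_force: [-1.2, 0.1, -0.0]
finger_gap: 1.001
finger_force: 0.0
```

```bash
python3 - <<'E'
from h import *
c=cap('wrist'); np.savez('w1.npz',**c); print(c['k1'],np.round(c['cam_to_world'],3).tolist())
cv2.imwrite('pics/w2.png',cv2.resize(c['color'],(800,600),interpolation=cv2.INTER_CUBIC))
E
```

```text
-0.003630604427734474 [[1.0, 0.0, -0.002, 0.528], [-0.0, -0.97, -0.242, -0.112], [-0.002, 0.242, -0.97, 0.383], [0.0, 0.0, 0.0, 1.0]]
```

View pics/w2.png

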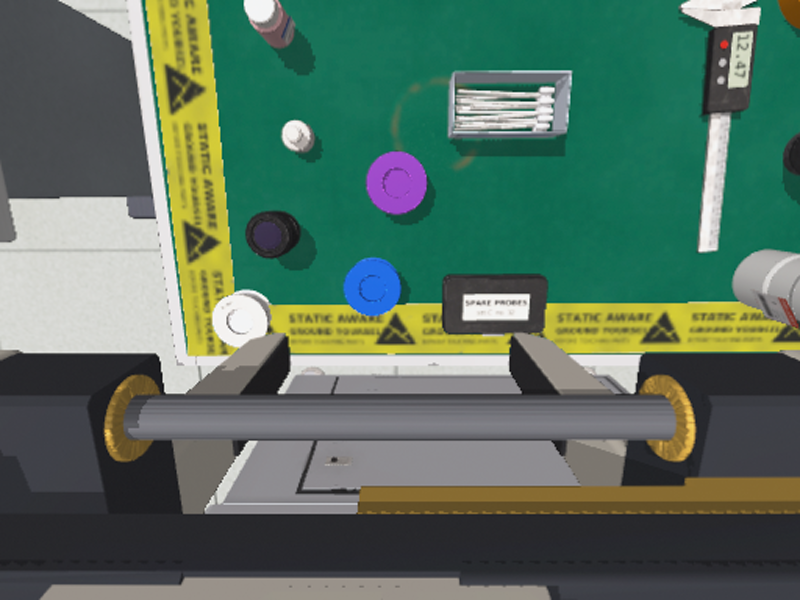

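The wrist view shows the carton at about (510,105), the case at (495,304), the weight at (297,136), the loupe at (272,235), the spool at (240,318) and the pink vial at (270,20). Next I fit the case/carton row and the loose items from this view and the top view.

```bash
cat > fit.py <<'E'
from h import *
from scipy.optimize import minimize
def box(x,y,yaw,lx,ly,h):
    # world-frame half sizes: lx along length(front-back), ly across
    a=np.array([[-lx,-ly],[lx,-ly],[lx,ly],[-lx,ly]])/2
    R=np.array([[np.cos(yaw),-np.sin(yaw)],[np.sin(yaw),np.cos(yaw)]])
    return np.c_[a@R.T+[x,y],np.full(4,h)]
def edges(P,n=40):
    t=np.linspace(.05,.95,n)[:,None]
    return np.vstack([P[i]*(1-t)+P[(i+1)%len(P)]*t for i in range(len(P))])
def gradim(c):
    g=cv2.GaussianBlur(c['color'],(0,0),1.0).astype(np.float32)
    gx=cv2.Sobel(g,cv2.CV_32F,1,0);gy=cv2.Sobel(g,cv2.CV_32F,0,1)
    return np.minimum(np.sqrt((gx**2+gy**2).sum(2)),150)
def score(c,G,P):
    p=w2px(c,P).astype(np.float32)
    return cv2.remap(G,p[None,:,0],p[None,:,1],cv2.INTER_LINEAR).mean()
def circ(x,y,r,h,n=120):
    t=np.linspace(0,2*np.pi,n); return np.c_[x+r*np.cos(t),y+r*np.sin(t),np.full(n,h)]
def fit(cs,f,p0,span):
    Gs=[gradim(c) for c in cs]
    o=lambda p:-sum(score(c,G,f(*p)) for c,G in zip(cs,Gs))
    rng=np.random.default_rng(0); best=None
    S=sorted([p0+span*rng.uniform(-1,1,len(p0)) for _ in range(400)]+[np.array(p0)],key=o)[:6]
    for s in S:
        r=minimize(o,s,method='Nelder-Mead',options=dict(initial_simplex=np.vstack([s]+[s+d for d in np.diag(span)*.15])))
        if best is None or r.fun<best.fun: best=r
    return best.x,-best.fun/len(cs)
E
cat > m1.py <<'E'
from fit import *
w=dict(np.load('w1.npz')); t=cap('top'); np.savez('t1.npz',**t)
A=np.array
for nm,cs in (('wrist',[w]),('top',[t]),('both',[w,t])):
    print(nm)
    p=lambda k,r:print('  ',k,np.round(r[0],4),round(r[1],1))
    p('case',fit(cs,lambda x,y,a:edges(box(x,y,a,.095,.057,.017)),A([.612,-.213,0]),A([.012,.012,.1])))
    p('carton',fit(cs,lambda x,y,a:edges(box(x,y,a,.09,.044,.034)),A([.61,-.047,0]),A([.012,.012,.1])))
    p('spool',fit(cs,lambda x,y:circ(x,y,.0255,.025),A([.381,-.225]),A([.012,.012])))
    p('loupe',fit(cs,lambda x,y:circ(x,y,.0195,.04),A([.418,-.148]),A([.012,.012])))
    p('weight',fit(cs,lambda x,y:circ(x,y,.0125,.025),A([.44,-.069]),A([.012,.012])))
    p('blue',fit(cs,lambda x,y:circ(x,y,.0255,.025),A([.501,-.194]),A([.012,.012])))
    p('purple',fit(cs,lambda x,y:circ(x,y,.0255,.025),A([.523,-.106]),A([.012,.012])))
print('gel',fit([t],lambda x,y,a:edges(box(x,y,a,.056,.058,.013)),A([.416,.091,.1]),A([.012,.012,.2])))
E
python3 m1.py
```

```text
wrist
   case [ 6.121e-01 -2.123e-01 -2.000e-04] 148.0
   carton [ 0.6138 -0.0455  0.0225] 144.8
   spool [ 0.3824 -0.2227] 140.9
   loupe [ 0.4216 -0.1464] 118.2
   weight [ 0.4452 -0.0694] 150.0
   blue [ 0.5031 -0.1938] 150.0
   purple [ 0.5245 -0.1064] 150.0
top
   case [ 0.6117 -0.213  -0.0052] 124.4
   carton [ 0.6114 -0.0481  0.016 ] 141.6
   spool [ 0.3831 -0.2237] 150.0
   loupe [ 0.4183 -0.1458] 111.3
   weight [ 0.4421 -0.0677] 150.0
   blue [ 0.4989 -0.1919] 108.1
   purple [ 0.5248 -0.1045] 150.0
both
   case [ 0.6121 -0.2127  0.0073] 135.2
   carton [ 0.6111 -0.0475 -0.0149] 137.5
   spool [ 0.3824 -0.2227] 145.4
   loupe [ 0.4191 -0.1469] 110.8
   weight [ 0.4427 -0.068 ] 150.0
   blue [ 0.5021 -0.1938] 127.1
   purple [ 0.5238 -0.1053] 150.0
gel (array([0.41726218, 0.08972159, 0.27469635]), np.float64(149.93380737304688))
```

```bash
sed -i 's/np.minimum(np.sqrt((gx\*\*2+gy\*\*2).sum(2)),150)/((gx**2+gy**2).sum(2))**.35/' fit.py
sed -i "s#cs=\[t\]#cs=[t]#; s#^t=.*##; s#t=cap('top'); np.savez('t1.npz',\*\*t)#t=dict(np.load('t1.npz'))#" m1.py
cat >> m1.py <<'E'
def row(x,y,a):
    u=A([-np.sin(a),np.cos(a)])*.085
    return np.vstack([edges(box(x-u[0],y-u[1],a,.095,.057,.017)),edges(box(x+u[0],y+u[1],a,.09,.044,.034))])
for nm,cs in (('wrist',[w]),('top',[t]),('both',[w,t])): 
    r=fit(cs,row,A([.612,-.129,0]),A([.012,.012,.1])); print('row',nm,np.round(r[0],4),r[1])
ims=[]
for c,n in ((w,0),(t,1)):
    im=cv2.resize(c['color'],None,fx=4,fy=4,interpolation=cv2.INTER_CUBIC)
    for q in w2px(c,row(*r[0])): cv2.circle(im,tuple(int(v*4+1.5) for v in q),1,(0,0,255),-1)
    u=(w2px(c,[[.61,-.128,.02]])[0]*4).astype(int); ims.append(im[max(0,u[1]-450):u[1]+450,u[0]-390:u[0]+390][:900,:780])
ims=[cv2.resize(i,None,fx=.62,fy=.62) for i in ims]; h=min(i.shape[0] for i in ims)
o=np.hstack([i[:h] for i in ims]); print(o.shape); cv2.imwrite('pics/ov.png',cv2.resize(o,None,fx=min(800/o.shape[1],600/o.shape[0]),fy=min(800/o.shape[1],600/o.shape[0])))
E
python3 m1.py
```

```text
wrist
   case [ 0.6122 -0.2122  0.0067] 52.3
   carton [ 0.6137 -0.0451  0.0226] 54.6
   spool [ 0.383  -0.2256] 64.3
   loupe [ 0.4207 -0.1467] 31.2
   weight [ 0.4437 -0.0688] 80.7
   blue [ 0.5027 -0.1943] 65.6
   purple [ 0.5242 -0.1057] 71.7
top
   case [ 0.6169 -0.2167  0.1484] 37.8
   carton [ 0.614  -0.0479  0.0212] 42.8
   spool [ 0.3832 -0.2247] 78.9
   loupe [ 0.4183 -0.146 ] 26.8
   weight [ 0.4414 -0.0673] 83.8
   blue [ 0.5004 -0.1933] 37.4
   purple [ 0.524  -0.1054] 62.3
both
   case [ 0.6122 -0.2123  0.006 ] 44.3
   carton [ 0.6138 -0.0474 -0.0061] 46.2
   spool [ 0.3831 -0.2252] 71.3
   loupe [ 0.4195 -0.1468] 28.1
   weight [ 0.4429 -0.0684] 78.2
   blue [ 0.5025 -0.1941] 50.5
   purple [ 0.5242 -0.1056] 66.9
gel (array([0.41676947, 0.08982936, 0.24391412]), np.float64(62.95923614501953))
row wrist [ 0.613  -0.1278 -0.0081] 50.34906005859375
row top [ 0.6164 -0.1328  0.0276] 38.92783737182617
row both [ 0.6131 -0.1278 -0.0086] 43.85785675048828
(558, 968, 3)
```

View pics/ov.png

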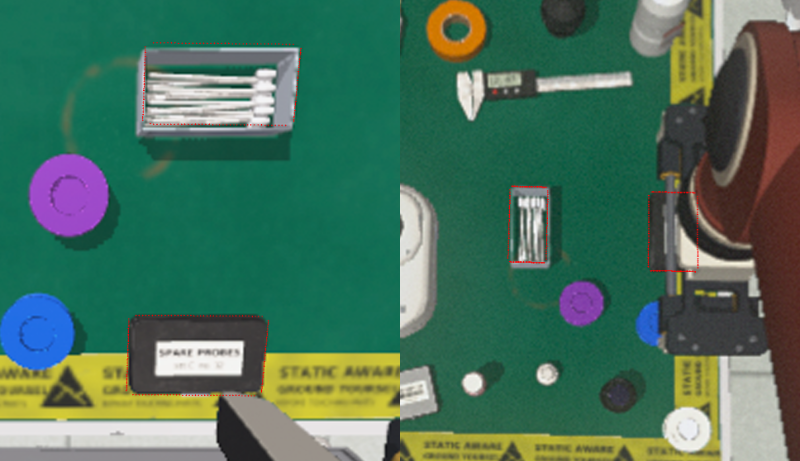

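```bash
cat > m2.py <<'E'
from fit import *
exec(open('m1.py').read().split('for nm')[0].split('\n',1)[1])
exec('def row'+open('m1.py').read().split('def row')[1].split('for nm')[0])
t['color']=cv2.imread('pics/top0.png')
for nm,cs in (('wrist',[w]),('top',[t]),('both',[w,t])):
    for k,f,p0 in (('case',lambda x,y,a:edges(box(x,y,a,.095,.057,.017)),[.612,-.213,0]),('carton',lambda x,y,a:edges(box(x,y,a,.09,.044,.034)),[.612,-.047,0]),('row',row,[.612,-.129,0])):
        r=fit(cs,f,A(p0),A([.008,.008,.05])); print(nm,k,np.round(r[0],4),round(r[1],1))
for s in range(-30,31,5):
  print(s, [round(score(c,gradim(c),row(.613,-.129+s/1e4*2,-.008)),1) for c in (w,t)],[round(score(c,gradim(c),row(.613+s/1e4*2,-.129,-.008)),1) for c in (w,t)])
ims=[]
for c,(cx,cy),s in ((w,(315,130),4),(t,(306,146),7)):
    im=cv2.resize(c['color'],None,fx=s,fy=s,interpolation=cv2.INTER_CUBIC)
    for q in w2px(c,row(*r[0])): cv2.circle(im,tuple(int(v*s+s/2-.5) for v in q),0,(0,0,255),-1)
    ims.append(im[cy*s-300:cy*s+300][:, max(0,cx*s-(150 if s==4 else 330)):][:, :(300 if s==4 else 500)])
cv2.imwrite('pics/ov2.png',np.hstack(ims))
E
python3 m2.py
```

```text
wrist case [ 0.6122 -0.2122  0.0102] 52.3
wrist carton [ 0.6137 -0.045   0.0231] 54.6
wrist row [ 0.613  -0.1278 -0.0083] 50.3
top case [ 0.6119 -0.213  -0.0051] 37.0
top carton [ 0.6141 -0.0478  0.0287] 38.3
top row [ 0.6132 -0.1282 -0.0125] 35.8
both case [ 0.6122 -0.2123  0.0071] 44.3
both carton [ 0.6138 -0.0474 -0.0062] 44.0
both row [ 0.6131 -0.1278 -0.0086] 42.9
-30 [np.float32(37.4), np.float32(31.4)] [np.float32(30.4), np.float32(28.2)]
-25 [np.float32(38.8), np.float32(32.7)] [np.float32(33.1), np.float32(29.1)]
-20 [np.float32(42.2), np.float32(33.4)] [np.float32(35.8), np.float32(30.2)]
-15 [np.float32(44.4), np.float32(33.7)] [np.float32(38.4), np.float32(31.5)]
-10 [np.float32(44.4), np.float32(33.7)] [np.float32(41.3), np.float32(33.1)]
-5 [np.float32(46.7), np.float32(33.9)] [np.float32(45.5), np.float32(34.2)]
0 [np.float32(49.0), np.float32(34.8)] [np.float32(49.0), np.float32(34.8)]
5 [np.float32(50.2), np.float32(35.6)] [np.float32(45.6), np.float32(34.6)]
10 [np.float32(49.4), np.float32(35.1)] [np.float32(38.6), np.float32(33.6)]
15 [np.float32(46.8), np.float32(34.9)] [np.float32(33.5), np.float32(31.8)]
20 [np.float32(41.7), np.float32(33.8)] [np.float32(31.5), np.float32(29.6)]
25 [np.float32(37.6), np.float32(32.1)] [np.float32(30.4), np.float32(27.5)]
30 [np.float32(34.3), np.float32(30.3)] [np.float32(29.8), np.float32(25.7)]
```

View pics/ov2.png

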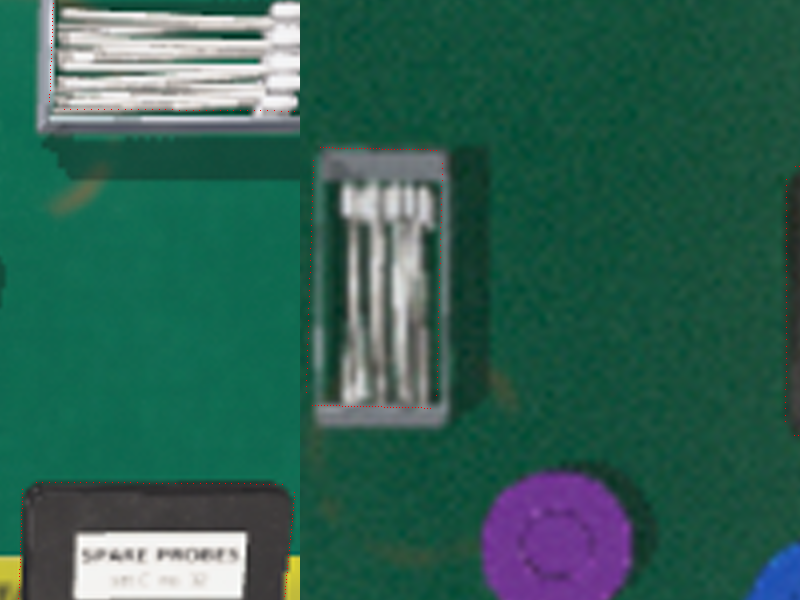

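```bash
cat > m3.py <<'E'
from fit import *
A=np.array
w=dict(np.load('w1.npz')); t=dict(np.load('t1.npz')); t['color']=cv2.imread('pics/top0.png')
def hull(c,P):
    h=cv2.convexHull(w2px(c,P).astype(np.float32)).reshape(-1,2); return edges(h)
def bx(x,y,a,lx,ly,h): return np.vstack([box(x,y,a,lx,ly,h),box(x,y,a,lx,ly,0)])
def row2(x,y,a):
    u=A([-np.sin(a),np.cos(a)])*.085
    return [bx(x-u[0],y-u[1],a,.095,.057,.017),bx(x+u[0],y+u[1],a,.09,.044,.034)]
def fith(cs,f,p0,span):
    import fit
    old=fit.score
    fit.score=lambda c,G,L:np.mean([cv2.remap(G,*[np.ascontiguousarray(v) for v in hull(c,P).T[:,None,:]],cv2.INTER_LINEAR).mean() for P in L])
    r=fit.fit(cs,f,p0,span); fit.score=old; return r
if __name__=='__main__':
  for nm,cs in (('wrist',[w]),('top',[t]),('both',[w,t])):
    for k,f,p0 in (('case',lambda x,y,a:[bx(x,y,a,.095,.057,.017)],[.612,-.213,0]),('carton',lambda x,y,a:[bx(x,y,a,.09,.044,.034)],[.612,-.047,0]),('row',row2,[.612,-.129,0])):
        r=fith(cs,f,A(p0),A([.008,.008,.05])); print(nm,k,np.round(r[0],4),round(r[1],1))
E
python3 m3.py
```

```text
Traceback (most recent call last):
  File "m3.py", line 18, in <module>
    r=fith(cs,f,A(p0),A([.008,.008,.05])); print(nm,k,np.round(r[0],4),round(r[1],1))
  File "m3.py", line 14, in fith
    r=fit.fit(cs,f,p0,span); fit.score=old; return r
  File "fit.py", line 24, in fit
    S=sorted([p0+span*rng.uniform(-1,1,len(p0)) for _ in range(400)]+[np.array(p0)],key=o)[:6]
      ~~~~~~^^^^^^^^^^^^^^^^^^^^^^^^^^^^^^^^^^^^^^^^^^^^^^^^^^^^^^^^^^^^^^^^^^^^^^^^^^^^^^
  File "fit.py", line 22, in <lambda>
    o=lambda p:-sum(score(c,G,f(*p)) for c,G in zip(cs,Gs))
                ~~~^^^^^^^^^^^^^^^^^^^^^^^^^^^^^^^^^^^^^^^^
  File "fit.py", line 22, in <genexpr>
    o=lambda p:-sum(score(c,G,f(*p)) for c,G in zip(cs,Gs))
                    ~~~~~^^^^^^^^^^^
  File "m3.py", line 13, in <lambda>
    fit.score=lambda c,G,L:np.mean([cv2.remap(G,*[np.ascontiguousarray(v) for v in hull(c,P).T[:,None,:]],cv2.INTER_LINEAR).mean() for P in L])
                                    ~~~~~~~~~^^^^^^^^^^^^^^^^^^^^^^^^^^^^^^^^^^^^^^^^^^^^^^^^^^^^^^^^^^^^^^^^^^^^^^^^^^^^^^
cv2.error: OpenCV(4.12.0) /io/opencv/modules/imgproc/src/imgwarp.cpp:1821: error: (-215:Assertion failed) ((map1.type() == CV_32FC2 || map1.type() == CV_16SC2) && map2.empty()) || (map1.type() == CV_32FC1 && map2.type() == CV_32FC1) in function 'remap'
```

```bash
sed -i 's/np.ascontiguousarray(v) for/np.ascontiguousarray(v,dtype=np.float32) for/' m3.py; python3 m3.py
```

```text
wrist case [ 0.6128 -0.215  -0.0236] 38.1
wrist carton [ 6.134e-01 -4.430e-02  1.000e-04] 60.0
wrist row [ 0.6131 -0.1294 -0.0036] 48.6
top case [ 0.6142 -0.215  -0.0136] 32.3
top carton [ 0.614  -0.0474 -0.0215] 44.9
top row [ 6.140e-01 -1.312e-01  5.000e-04] 37.8
both case [ 0.6133 -0.215  -0.0213] 34.8
both carton [ 0.6135 -0.0443  0.0007] 51.2
both row [ 6.136e-01 -1.293e-01 -1.000e-04] 42.8
```

The row is at midpoint (0.6135, -0.1295) with yaw about 0. The case is at y -0.2145 and the carton at y -0.0445. Next I look closely at the gel box.

Request:
step_arm:
  increments:
    - {"gripper": 1,"tx": -10,"ty": 18,"tz": -6,"wx": 0,"wy": 0,"wz": 0}
    - {"gripper": 1,"tx": -10,"ty": 18,"tz": -6,"wx": 0,"wy": 0,"wz": 0}
    - {"gripper": 1,"tx": -10,"ty": 18,"tz": -6,"wx": 0,"wy": 0,"wz": 0}
    - {"gripper": 1,"tx": -10,"ty": 18,"tz": -6,"wx": 0,"wy": 0,"wz": 0}
    - {"gripper": 1,"tx": -10,"ty": 18,"tz": -6,"wx": 0,"wy": 0,"wz": 0}
    - {"gripper": 1,"tx": -10,"ty": 18,"tz": -6,"wx": 0,"wy": 0,"wz": 0}

```text
t: 2.55
ee_pos: [0.4294, -0.0006, 0.3453]
eef_rot: [2.223, 2.217, 0.001]
ft_force: [-0.4, 0.5, 0.7]
finger_gap: 1.004
finger_force: 0.0
```

```bash
cat > m4.py <<'E'
from m3 import *
w=cap('wrist'); np.savez('w4.npz',**w)
f=lambda x,y,a:edges(box(x,y,a,.056,.058,.013))
for cs in ([w],[t]):
    print('gel',fit(cs,f,A([.4168,.0905,.24]),A([.01,.01,.2])), fith(cs,lambda x,y,a:[bx(x,y,a,.056,.058,.013)],A([.4168,.0905,.24]),A([.01,.01,.2])))
    print('epoxy',fit(cs,lambda x,y:circ(x,y,.0135*.8,.05),A([.427,.013]),A([.01,.01])),'flux',fit(cs,lambda x,y:circ(x,y,.0135,.062),A([.408,.155]),A([.01,.01])))
r=fit([w],f,A([.4168,.0905,.24]),A([.01,.01,.2]))[0]
im=cv2.resize(w['color'],None,fx=3,fy=3)
for q in w2px(w,f(*r)): cv2.circle(im,tuple(int(v*3+1) for v in q),0,(0,0,255),-1)
u=(w2px(w,[[r[0],r[1],.01]])[0]*3).astype(int); cv2.imwrite('pics/gel.png',im[max(0,u[1]-250):u[1]+250,max(0,u[0]-300):u[0]+300])
print(np.round(px2w(t,[(300,72),(262,75)],0),3), bot.read_state()['joints'])
E
python3 m4.py
```

```text
gel (array([0.41662155, 0.08758618, 0.24511183]), np.float64(55.77213668823242)) (array([0.41660692, 0.08756346, 0.24667564]), np.float64(55.87285232543945))
epoxy (array([0.42768285, 0.01565034]), np.float64(79.01448822021484)) flux (array([0.40723602, 0.1595843 ]), np.float64(45.25156784057617))
gel (array([0.41683416, 0.08993352, 0.24372554]), np.float64(56.999855041503906)) (array([0.41658362, 0.09107888, 0.25100257]), np.float64(44.78035354614258))
epoxy (array([0.42800146, 0.01520886]), np.float64(84.03398895263672)) flux (array([0.40678356, 0.16151389]), np.float64(34.54981994628906))
[[ 0.807 -0.118  0.   ]
 [ 0.798 -0.022  0.   ]] [ 0.25672055  0.3918869  -0.41256912  2.0949134   0.24205113  0.69770466
 -0.31820561]
```

View pics/gel.png

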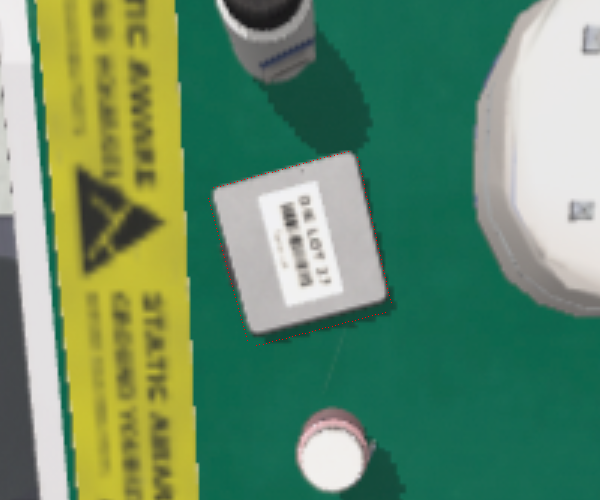

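The gel box is at (0.4166, 0.0885) with yaw 0.245. It sits between the flux vial (y 0.16) and the pink vial (y 0.0155), with the console ahead. I'll grip it left-right with the fingers part-open, slightly toward the far side.

Request:
step_arm:
  increments:
    - {"gripper": 0.46,"tx": -0.7,"ty": 9.1,"tz": 0,"wx": 0,"wy": 0,"wz": -1.326}
    - {"gripper": 0.46,"tx": -0.7,"ty": 9.1,"tz": 0,"wx": 0,"wy": 0,"wz": -1.326}
    - {"gripper": 0.46,"tx": -0.7,"ty": 9.1,"tz": 0,"wx": 0,"wy": 0,"wz": -1.326}
    - {"gripper": 0.46,"tx": -0.7,"ty": 9.1,"tz": 0,"wx": 0,"wy": 0,"wz": -1.326}
    - {"gripper": 0.46,"tx": -0.7,"ty": 9.1,"tz": 0,"wx": 0,"wy": 0,"wz": -1.326}
    - {"gripper": 0.46,"tx": -0.7,"ty": 9.1,"tz": 0,"wx": 0,"wy": 0,"wz": -1.326}
    - {"gripper": 0.46,"tx": -0.7,"ty": 9.1,"tz": 0,"wx": 0,"wy": 0,"wz": -1.326}
    - {"gripper": 0.46,"tx": -0.7,"ty": 9.1,"tz": 0,"wx": 0,"wy": 0,"wz": -1.326}

```text
t: 3.6
ee_pos: [0.4227, 0.0906, 0.345]
eef_rot: [3.118, 0.379, 0.002]
ft_force: [0.8, 0.6, -0.3]
finger_gap: 0.728
finger_force: 0.0
```

Request:
step_arm:
  increments:
    - {"gripper": 0.46,"tx": 0,"ty": 0,"tz": -4,"wx": 0,"wy": 0,"wz": 0}
    - {"gripper": 0.46,"tx": 0,"ty": 0,"tz": -8,"wx": 0,"wy": 0,"wz": 0}
    - {"gripper": 0.46,"tx": 0,"ty": 0,"tz": -8,"wx": 0,"wy": 0,"wz": 0}
    - {"gripper": 0.46,"tx": 0,"ty": 0,"tz": -8,"wx": 0,"wy": 0,"wz": 0}

```text
t: 4.1
ee_pos: [0.4226, 0.0912, 0.2656]
eef_rot: [-3.118, -0.382, -0.003]
ft_force: [-0.0, 0.8, 1.5]
finger_gap: 0.726
finger_force: 0.0
```

```bash
cat > st.py <<'E'
from h import *
from scipy.spatial.transform import Rotation as R
s=bot.read_state(); y=R.from_rotvec(s['eef_rot']).as_matrix()
print('t',round(s['t'],2),'ee',np.round(s['ee_pos'],4),'tilt',np.round(y[:,2],3),'ytool deg',round(np.degrees(np.arctan2(y[1,1],y[0,1])),2),'gap mm',round(s['finger_gap']*93,1),'F',np.round(s['ft_force'],1),'grip',round(s['finger_force'],1),'j',np.round(s['joints'],2))
E
python3 st.py; python3 - <<'E'
from h import *
c=cap('wrist'); cv2.imwrite('pics/w5.png',c['color'])
E
```

```text
t 4.1 ee [0.4226 0.0912 0.2656] tilt [ 0.002  0.    -1.   ] ytool deg -76.02 gap mm 67.5 F [-0.   0.8  1.5] grip 0.0 j [-0.23  0.52 -0.04  2.18  0.05  0.44 -1.64]
```

View pics/w5.png

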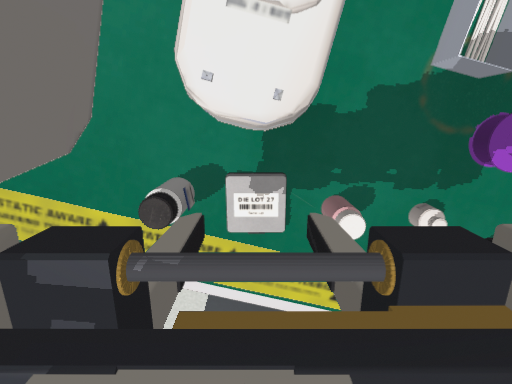

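The gel box is centred between the fingers (cols 227–285), with the flux vial at (165,205) and the pink vial at (345,215). I'll refit its position before descending.

```bash
python3 - <<'E'
from m3 import *
w=cap('wrist')
print(fith([w],lambda x,y,a:[bx(x,y,a,.056,.058,.013)],A([.4168,.0885,.24]),A([.008,.008,.1])),fit([w],lambda x,y,a:edges(box(x,y,a,.056,.058,.013)),A([.4168,.0885,.24]),A([.008,.008,.1])))
print(fit([w],lambda x,y:circ(x,y,.0135,.062),A([.407,.16]),A([.01,.01])),fit([w],lambda x,y:circ(x,y,.0108,.05),A([.428,.0155]),A([.01,.01])))
E
```

```text
(array([0.41363701, 0.08700423, 0.2654724 ]), np.float64(38.74828338623047)) (array([0.41883332, 0.08836335, 0.24450162]), np.float64(51.681541442871094))
(array([0.41089945, 0.16089882]), np.float64(50.522010803222656)) (array([0.42867705, 0.0162708 ]), np.float64(61.87210464477539))
```

Request:
step_arm:
  increments:
    - {"gripper": 0.46,"tx": 0,"ty": -0.15,"tz": -3,"wx": 0,"wy": 0,"wz": 0}
    - {"gripper": 0.46,"tx": 0,"ty": -0.15,"tz": -5.5,"wx": 0,"wy": 0,"wz": 0}
    - {"gripper": 0.46,"tx": 0,"ty": -0.15,"tz": -7.6,"wx": 0,"wy": 0,"wz": 0}
    - {"gripper": 0.46,"tx": 0,"ty": -0.15,"tz": -7.6,"wx": 0,"wy": 0,"wz": 0}
    - {"gripper": 0.46,"tx": 0,"ty": -0.15,"tz": -7.6,"wx": 0,"wy": 0,"wz": 0}

```text
t: 4.82
ee_pos: [0.4225, 0.0901, 0.1899]
eef_rot: [-3.118, -0.382, -0.004]
ft_force: [0.1, -0.6, -0.3]
finger_gap: 0.731
finger_force: 0.0
```

Request:
step_arm:
  increments:
    - {"gripper": 0.1,"tx": 0,"ty": 0,"tz": 0,"wx": 0,"wy": 0,"wz": 0}
    - {"gripper": 0.1,"tx": 0,"ty": 0,"tz": 0,"wx": 0,"wy": 0,"wz": 0}
    - {"gripper": 0.1,"tx": 0,"ty": 0,"tz": 0,"wx": 0,"wy": 0,"wz": 0}
    - {"gripper": 0.1,"tx": 0,"ty": 0,"tz": 0,"wx": 0,"wy": 0,"wz": 0}

```text
t: 5.32
ee_pos: [0.4222, 0.09, 0.1896]
eef_rot: [-3.118, -0.382, -0.003]
ft_force: [-0.5, -0.6, 7.3]
finger_gap: 0.597
finger_force: 30.0
```

```bash
python3 st.py
```

```text
t 5.33 ee [0.4222 0.09   0.1896] tilt [ 0.002  0.    -1.   ] ytool deg -76.03 gap mm 55.5 F [-0.5 -0.6  7.3] grip 30.0 j [-0.25  0.68 -0.02  2.23  0.06  0.23 -1.65]
```

Request:
step_arm:
  increments:
    - {"gripper": 0.1,"tx": 0,"ty": 0,"tz": 4,"wx": 0,"wy": 0,"wz": 0}
    - {"gripper": 0.1,"tx": 0,"ty": 0,"tz": 9,"wx": 0,"wy": 0,"wz": 0}
    - {"gripper": 0.1,"tx": 0,"ty": 0,"tz": 14,"wx": 0,"wy": 0,"wz": 0}
    - {"gripper": 0.1,"tx": 0,"ty": 0,"tz": 18,"wx": 0,"wy": 0,"wz": 0}
    - {"gripper": 0.1,"tx": 0,"ty": 0,"tz": 18,"wx": 0,"wy": 0,"wz": 0}

```text
t: 5.95
ee_pos: [0.4224, 0.0901, 0.3715]
eef_rot: [-3.117, -0.382, -0.012]
ft_force: [-0.5, 0.2, -0.3]
finger_gap: 0.595
finger_force: 30.0
```

Request:
step_arm:
  increments:
    - {"gripper": 0.1,"tx": 3,"ty": -4,"tz": 0,"wx": 0,"wy": 0,"wz": -0.04}
    - {"gripper": 0.1,"tx": 6,"ty": -8,"tz": 0,"wx": 0,"wy": 0,"wz": -0.08}
    - {"gripper": 0.1,"tx": 9,"ty": -13,"tz": 0,"wx": 0,"wy": 0,"wz": -0.12}
    - {"gripper": 0.1,"tx": 12,"ty": -18,"tz": 0,"wx": 0,"wy": 0,"wz": -0.16}
    - {"gripper": 0.1,"tx": 15,"ty": -23,"tz": 0,"wx": 0,"wy": 0,"wz": -0.2}
    - {"gripper": 0.1,"tx": 18,"ty": -28,"tz": 0,"wx": 0,"wy": 0,"wz": -0.244}
    - {"gripper": 0.1,"tx": 19.6,"ty": -30.5,"tz": 0,"wx": 0,"wy": 0,"wz": -0.244}
    - {"gripper": 0.1,"tx": 19.6,"ty": -30.5,"tz": 0,"wx": 0,"wy": 0,"wz": -0.244}

```text
t: 6.95
ee_pos: [0.6176, -0.2177, 0.3659]
eef_rot: [3.141, -0.007, -0.006]
ft_force: [-0.4, 0.3, 0.4]
finger_gap: 0.597
finger_force: 30.0
```

Request:
step_arm:
  increments:
    - {"gripper": 0.1,"tx": 0,"ty": 0,"tz": -4,"wx": 0,"wy": 0,"wz": 0}
    - {"gripper": 0.1,"tx": 0,"ty": 0,"tz": -9,"wx": 0,"wy": 0,"wz": 0}
    - {"gripper": 0.1,"tx": 0,"ty": 0,"tz": -9,"wx": 0,"wy": 0,"wz": 0}
    - {"gripper": 0.1,"tx": 0,"ty": 0,"tz": -9,"wx": 0,"wy": 0,"wz": 0}

```text
t: 7.45
ee_pos: [0.6184, -0.2142, 0.28]
eef_rot: [-3.141, -0.002, -0.002]
ft_force: [-0.0, -1.1, 0.3]
finger_gap: 0.601
finger_force: 30.0
```

```bash
python3 st.py; python3 - <<'E'
from m3 import *
w=cap('wrist'); np.savez('w6.npz',**w)
cv2.imwrite('pics/w6.png',cv2.resize(w['color'],(800,600),interpolation=cv2.INTER_CUBIC))
E
```

```text
t 7.45 ee [ 0.6184 -0.2142  0.28  ] tilt [ 0.002  0.    -1.   ] ytool deg -89.94 gap mm 55.9 F [-0.  -1.1  0.3] grip 30.0 j [ 0.28  0.75  0.04  1.55 -0.04  0.85 -1.24]
```

View pics/w6.png

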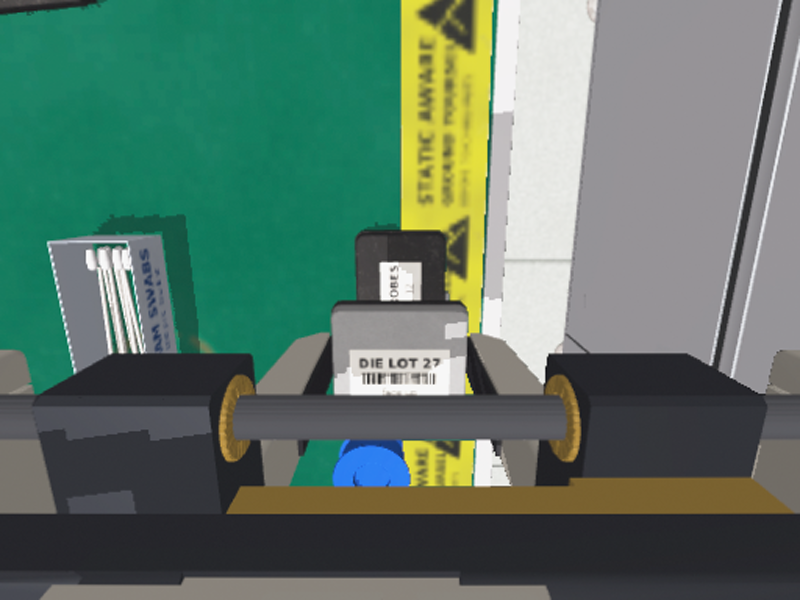

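The held gel box is at cols 333–467 with its front top edge at row ~307. The case is behind it at cols 357–447 with its far edge at row ~232. I'll compute the residual offset.

```bash
python3 - <<'E'
from m3 import *
w=dict(np.load('w6.npz')); g=cv2.cvtColor(w['color'],cv2.COLOR_BGR2GRAY)
print('case col', g[162,222:292].tolist()); print('far edge rows col245',g[138:162,245].tolist())
print('box top rows col 250',g[186:206,250].tolist()); print('box cols row 210',g[210,204:306].tolist())
T=np.array(w['cam_to_world']); print(np.round(T,4).tolist())
E
```

```text
case col [88, 86, 87, 88, 86, 73, 73, 78, 71, 71, 71, 70, 70, 70, 68, 70, 68, 68, 69, 70, 72, 71, 70, 70, 69, 65, 51, 51, 51, 54, 53, 50, 50, 50, 50, 49, 49, 50, 50, 50, 49, 50, 50, 49, 50, 49, 48, 49, 50, 49, 52, 49, 48, 48, 50, 55, 59, 59, 55, 49, 48, 48, 45, 69, 120, 106, 92, 78, 66, 59]
far edge rows col245 [89, 89, 88, 88, 88, 89, 69, 64, 64, 44, 43, 36, 48, 63, 69, 69, 68, 68, 69, 68, 68, 68, 69, 68]
box top rows col 250 [134, 185, 180, 109, 240, 211, 92, 36, 50, 91, 105, 106, 110, 134, 149, 150, 149, 151, 150, 149]
box cols row 210 [87, 87, 87, 86, 84, 85, 85, 95, 118, 150, 153, 154, 152, 151, 152, 151, 152, 151, 150, 149, 148, 150, 151, 152, 151, 150, 150, 152, 154, 154, 153, 153, 152, 154, 154, 152, 152, 151, 152, 152, 152, 153, 152, 151, 150, 152, 152, 151, 149, 149, 149, 149, 149, 148, 149, 149, 148, 146, 147, 148, 150, 149, 148, 150, 149, 147, 148, 148, 149, 149, 149, 149, 151, 152, 151, 152, 151, 151, 152, 152, 164, 216, 217, 216, 217, 216, 216, 216, 215, 214, 216, 216, 215, 213, 188, 144, 203, 203, 203, 204, 204, 204]
[[0.0017, -0.9706, -0.2407, 0.6845], [-1.0, -0.0015, -0.0009, -0.2136], [0.0005, 0.2407, -0.9706, 0.2589], [0.0, 0.0, 0.0, 1.0]]
```

```bash
python3 - <<'E'
from m3 import *
w=dict(np.load('w6.npz'))
print('case L/R',px2w(w,[(226.5,162),(285,162)],.017),'far',px2w(w,[(245,150.5)],.017),'far bottom',px2w(w,[(245,143.7)],0))
print('box L/R',px2w(w,[(212.3,210),(298.2,210)],.1034),'front',px2w(w,[(250,198.8)],.1034),px2w(w,[(250,194.5)],.1))
E
```

```text
case L/R [[ 0.64944868 -0.1875607   0.017     ]
 [ 0.6495328  -0.24072811  0.017     ]] far [[ 0.65987573 -0.20445252  0.017     ]] far bottom [[ 0.66462031 -0.2038598   0.        ]]
box L/R [[ 0.63248498 -0.18746855  0.1034    ]
 [ 0.63256301 -0.23993298  0.1034    ]] front [[ 0.63963449 -0.21051485  0.1034    ]] [[ 0.6414038  -0.21045634  0.1       ]]
```

Request:
step_arm:
  increments:
    - {"gripper": 0.1,"tx": 0.15,"ty": -0.05,"tz": -3,"wx": 0,"wy": 0,"wz": 0}
    - {"gripper": 0.1,"tx": 0.15,"ty": -0.05,"tz": -6,"wx": 0,"wy": 0,"wz": 0}
    - {"gripper": 0.1,"tx": 0.15,"ty": -0.05,"tz": -7,"wx": 0,"wy": 0,"wz": 0}
    - {"gripper": 0.1,"tx": 0.15,"ty": -0.05,"tz": -7.25,"wx": 0,"wy": 0,"wz": 0}
    - {"gripper": 0.1,"tx": 0.15,"ty": -0.05,"tz": -7.3,"wx": 0,"wy": 0,"wz": 0}
    - {"gripper": 0.1,"tx": 0.15,"ty": -0.05,"tz": -7.3,"wx": 0,"wy": 0,"wz": 0}

```text
t: 8.25
ee_pos: [0.6198, -0.2157, 0.207]
eef_rot: [3.141, -0.0, 0.003]
ft_force: [-0.4, -0.1, -0.6]
finger_gap: 0.598
finger_force: 30.0
```

```bash
python3 st.py
```

```text
t 8.25 ee [ 0.6198 -0.2157  0.207 ] tilt [ 0.002 -0.001 -1.   ] ytool deg -90.01 gap mm 55.6 F [-0.4 -0.1 -0.6] grip 30.0 j [ 0.28  0.85  0.03  1.58 -0.04  0.71 -1.24]
```

Request:
step_arm:
  increments:
    - {"gripper": 0.1,"tx": 0,"ty": 0.05,"tz": -0.1,"wx": 0,"wy": 0,"wz": 0}
    - {"gripper": 0.1,"tx": 0,"ty": 0.05,"tz": -0.1,"wx": 0,"wy": 0,"wz": 0}
    - {"gripper": 0.5,"tx": 0,"ty": 0.05,"tz": -0.1,"wx": 0,"wy": 0,"wz": 0}
    - {"gripper": 0.5,"tx": 0,"ty": 0.05,"tz": -0.1,"wx": 0,"wy": 0,"wz": 0}
    - {"gripper": 0.5,"tx": 0,"ty": 0.05,"tz": -0.1,"wx": 0,"wy": 0,"wz": 0}

```text
t: 8.88
ee_pos: [0.6194, -0.2149, 0.2045]
eef_rot: [-3.141, 0.0, 0.0]
ft_force: [-0.8, 0.1, 0.0]
finger_gap: 0.746
finger_force: 0.0
```

Request:
step_arm:
  increments:
    - {"gripper": 0.5,"tx": 0,"ty": 0,"tz": 4,"wx": 0,"wy": 0,"wz": 0}
    - {"gripper": 0.5,"tx": 0,"ty": 0,"tz": 8,"wx": 0,"wy": 0,"wz": 0}
    - {"gripper": 0.5,"tx": -5,"ty": 0,"tz": 14,"wx": 0,"wy": 0,"wz": 0}
    - {"gripper": 0.5,"tx": -8,"ty": 0,"tz": 15,"wx": 0,"wy": 0,"wz": 0}
    - {"gripper": 0.5,"tx": -8,"ty": 0,"tz": 15,"wx": 0,"wy": 0,"wz": 0}
    - {"gripper": 0.5,"tx": -8,"ty": 0,"tz": 15,"wx": 0,"wy": 0,"wz": 0}

```text
t: 9.62
ee_pos: [0.5398, -0.2147, 0.3545]
eef_rot: [-3.141, -0.0, -0.001]
ft_force: [-0.1, -0.2, -0.7]
finger_gap: 0.753
finger_force: 0.0
```

```bash
python3 st.py; cat > m7.py <<'E'
from m3 import *
w=cap('wrist'); np.savez('w7.npz',**w)
f=lambda x,y,a:edges(box(x,y,a,.056,.054,.030))
fc=lambda x,y,a:[bx(x,y,a,.095,.057,.017)]
print('gel',fit([w],lambda x,y,a:edges(box(x,y,a,.057,.055,.030)),A([.6135,-.2145,0]),A([.006,.006,.05])))
print('case',fith([w],fc,A([.6135,-.2145,0]),A([.006,.006,.05])),'carton',fith([w],lambda x,y,a:[bx(x,y,a,.09,.044,.034)],A([.6135,-.0445,0]),A([.006,.006,.05])))
r=row2(.6135,-.1295,0)[0]; im=cv2.resize(w['color'],None,fx=5,fy=5,interpolation=cv2.INTER_CUBIC)
u=(w2px(w,[[.6135,-.2145,.02]])[0]*5).astype(int); cv2.imwrite('pics/w7.png',im[max(0,u[1]-280):u[1]+280,max(0,u[0]-280):u[0]+280]); print(np.maximum(u-280,0))
E
python3 m7.py
```

```text
t 9.62 ee [ 0.5398 -0.2147  0.3545] tilt [ 0.001  0.    -1.   ] ytool deg -89.98 gap mm 70.0 F [-0.1 -0.2 -0.7] grip 0.0 j [ 0.31  0.56  0.04  1.7  -0.03  0.89 -1.2 ]
gel (array([ 0.61468545, -0.21577684,  0.0243309 ]), np.float64(63.328468322753906))
case (array([ 0.61400356, -0.21605922, -0.01922809]), np.float64(49.55293273925781)) carton (array([ 0.61280328, -0.04537011,  0.0006874 ]), np.float64(57.20870590209961))
[998 295]
```

View pics/w7.png

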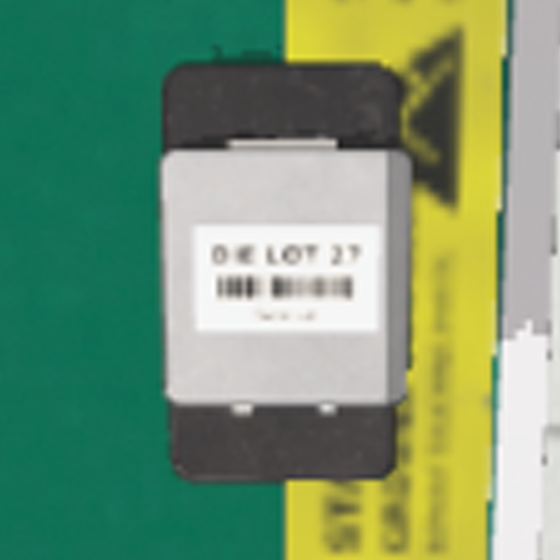

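The gel box is square on the case. Case cols are ~161–405 and gel cols ~160–412 (centres 283 and 286), so it is within about 1 mm. Next is the weight.

Request:
step_arm:
  increments:
    - {"gripper": 0.1,"tx": -9.6,"ty": 14.6,"tz": 0,"wx": 0,"wy": 0,"wz": 0}
    - {"gripper": 0.1,"tx": -9.6,"ty": 14.6,"tz": 0,"wx": 0,"wy": 0,"wz": 0}
    - {"gripper": 0.1,"tx": -9.6,"ty": 14.6,"tz": 0,"wx": 0,"wy": 0,"wz": 0}
    - {"gripper": 0.1,"tx": -9.6,"ty": 14.6,"tz": -6,"wx": 0,"wy": 0,"wz": 0}
    - {"gripper": 0.1,"tx": -9.6,"ty": 14.6,"tz": -8,"wx": 0,"wy": 0,"wz": 0}
    - {"gripper": 0.1,"tx": -9.6,"ty": 14.6,"tz": -8,"wx": 0,"wy": 0,"wz": 0}
    - {"gripper": 0.1,"tx": -9.6,"ty": 14.6,"tz": -8,"wx": 0,"wy": 0,"wz": 0}

```text
t: 10.55
ee_pos: [0.4443, -0.069, 0.2749]
eef_rot: [-3.142, -0.0, -0.001]
ft_force: [1.0, -0.3, 0.3]
finger_gap: 0.549
finger_force: 0.0
```

```bash
python3 st.py; python3 - <<'E'
from m3 import *
w=cap('wrist'); np.savez('w8.npz',**w)
print(fit([w],lambda x,y:circ(x,y,.0125,.022),A([.4437,-.0688]),A([.01,.01])),w2px(w,[[.4437,-.0688,.0]]))
im=cv2.resize(w['color'],None,fx=3,fy=3,interpolation=cv2.INTER_CUBIC)[390:840,500:1050]; cv2.imwrite('pics/w8.png',im)
E
```

```text
t 10.55 ee [ 0.4443 -0.069   0.2749] tilt [ 0.001  0.    -1.   ] ytool deg -89.99 gap mm 51.0 F [ 1.  -0.3  0.3] grip 0.0 j [ 0.09  0.52  0.03  2.13 -0.03  0.5  -1.44]
(array([ 0.4433489, -0.0675141]), np.float64(73.41608428955078)) [[255.59635322 192.2368064 ]]
```

View pics/w8.png

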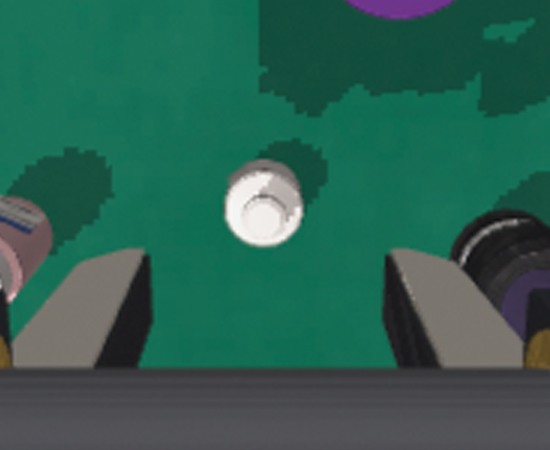

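The weight (knob at crop (264,215)) is midway between the fingers, so I descend and grip.

Request:
step_arm:
  increments:
    - {"gripper": 0.1,"tx": 0,"ty": 0.1,"tz": -4,"wx": 0,"wy": 0,"wz": 0}
    - {"gripper": 0.1,"tx": 0,"ty": 0.1,"tz": -7,"wx": 0,"wy": 0,"wz": 0}
    - {"gripper": 0.1,"tx": 0,"ty": 0.1,"tz": -8.5,"wx": 0,"wy": 0,"wz": 0}
    - {"gripper": 0.1,"tx": 0,"ty": 0.1,"tz": -8.5,"wx": 0,"wy": 0,"wz": 0}
    - {"gripper": -0.7,"tx": 0,"ty": 0.1,"tz": -8.5,"wx": 0,"wy": 0,"wz": 0}
    - {"gripper": -0.7,"tx": 0,"ty": 0.1,"tz": -8.5,"wx": 0,"wy": 0,"wz": 0}
    - {"gripper": -0.7,"tx": 0,"ty": 0.1,"tz": -8.5,"wx": 0,"wy": 0,"wz": 0}
    - {"gripper": -0.7,"tx": 0,"ty": 0.1,"tz": -8.5,"wx": 0,"wy": 0,"wz": 0}

```text
t: 11.6
ee_pos: [0.4436, -0.068, 0.1903]
eef_rot: [3.142, -0.0, 0.002]
ft_force: [-0.6, 0.2, 4.2]
finger_gap: 0.247
finger_force: 30.0
```

```bash
python3 st.py
```

```text
t 11.6 ee [ 0.4436 -0.068   0.1903] tilt [ 0.001 -0.    -1.   ] ytool deg -90.0 gap mm 22.9 F [-0.6  0.2  4.2] grip 30.0 j [ 0.09  0.69  0.01  2.18 -0.03  0.27 -1.43]
```

Request:
step_arm:
  increments:
    - {"gripper": -0.7,"tx": 0,"ty": 0,"tz": 5,"wx": 0,"wy": 0,"wz": 0}
    - {"gripper": -0.7,"tx": 0,"ty": 0,"tz": 10,"wx": 0,"wy": 0,"wz": 0}
    - {"gripper": -0.7,"tx": 5,"ty": -4,"tz": 12,"wx": 0,"wy": 0,"wz": 0}
    - {"gripper": -0.7,"tx": 9,"ty": -8,"tz": 12,"wx": 0,"wy": 0,"wz": 0}
    - {"gripper": -0.7,"tx": 13,"ty": -12,"tz": 11,"wx": 0,"wy": 0,"wz": 0}
    - {"gripper": -0.7,"tx": 17,"ty": -14.7,"tz": 9,"wx": 0,"wy": 0,"wz": 0}
    - {"gripper": -0.7,"tx": 17.1,"ty": -14.7,"tz": 7,"wx": 0,"wy": 0,"wz": 0}
    - {"gripper": -0.7,"tx": 17.1,"ty": -14.7,"tz": 7,"wx": 0,"wy": 0,"wz": 0}

```text
t: 12.6
ee_pos: [0.6129, -0.2139, 0.2568]
eef_rot: [-3.138, -0.001, 0.011]
ft_force: [-0.3, 0.8, -1.2]
finger_gap: 0.242
finger_force: 30.0
```

```bash
python3 st.py; python3 - <<'E'
from m3 import *
w=cap('wrist'); np.savez('w9.npz',**w)
im=cv2.resize(w['color'],None,fx=3,fy=3,interpolation=cv2.INTER_CUBIC)[330:840,470:1070]; cv2.imwrite('pics/w9.png',im)
E
```

```text
t 12.6 ee [ 0.6129 -0.2139  0.2568] tilt [-0.007  0.003 -1.   ] ytool deg -89.98 gap mm 22.5 F [-0.3  0.8 -1.2] grip 30.0 j [ 0.29  0.77  0.02  1.57 -0.02  0.8  -1.25]
```

View pics/w9.png

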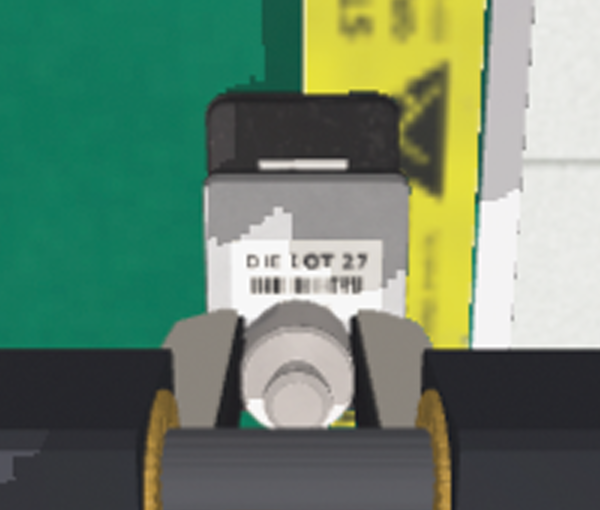

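The weight is held upright at col 299. The gel box centre is at col ~307, so I need about 2 mm toward −y. I'll settle and measure.

Request:
step_arm:
  increments:
    - {"gripper": -0.7,"tx": 0,"ty": 0,"tz": 0,"wx": 0,"wy": 0,"wz": 0}
    - {"gripper": -0.7,"tx": 0,"ty": 0,"tz": 0,"wx": 0,"wy": 0,"wz": 0}

```text
t: 12.9
ee_pos: [0.6143, -0.2145, 0.2611]
eef_rot: [3.141, 0.001, 0.003]
ft_force: [0.1, -0.7, -1.0]
finger_gap: 0.244
finger_force: 30.0
```

```bash
python3 st.py; python3 - <<'E'
from m3 import *
w=cap('wrist'); np.savez('w9.npz',**w); g=cv2.GaussianBlur(w['color'],(0,0),.7)
for r,z in ((190,.03),(196,.03),(158,.017)):
    a=g[r].astype(int); d=np.abs(np.diff(a,axis=0)).sum(1)
    L=215+np.argmax(d[215:240]); R=282+np.argmax(d[282:300]); print(r,L+.5,R+.5,px2w(w,[(L+.5,r),(R+.5,r)],z)[:,1], px2w(w,[(L+.5,r),(R+.5,r)],z)[:,1].mean())
a=g[:,250].astype(int); d=np.abs(np.diff(a,axis=0)).sum(1); print([(i,int(d[i])) for i in range(140,180)])
print(w2px(w,[[.643,-.215,.03],[.661,-.215,.017]]))
a=g[225].astype(int); d=np.abs(np.diff(a,axis=0)).sum(1);print('weight row225',[(i,int(d[i])) for i in range(228,284) if d[i]>25])
E
```

```text
t 12.9 ee [ 0.6143 -0.2145  0.2611] tilt [ 0.002 -0.    -1.   ] ytool deg -89.97 gap mm 22.7 F [ 0.1 -0.7 -1. ] grip 30.0 j [ 0.29  0.77  0.02  1.57 -0.02  0.8  -1.25]
190 223.5 290.5 [-0.18833532 -0.24256409] -0.21544970534887065
196 224.5 289.5 [-0.18901132 -0.24191578] -0.21546355083697027
158 223.5 287.5 [-0.18750761 -0.24093105] -0.21421932699507007
[(140, 2), (141, 1), (142, 10), (143, 33), (144, 33), (145, 13), (146, 6), (147, 14), (148, 13), (149, 5), (150, 2), (151, 2), (152, 1), (153, 2), (154, 0), (155, 1), (156, 1), (157, 1), (158, 0), (159, 4), (160, 0), (161, 1), (162, 1), (163, 0), (164, 25), (165, 137), (166, 229), (167, 38), (168, 178), (169, 159), (170, 15), (171, 52), (172, 49), (173, 61), (174, 28), (175, 4), (176, 3), (177, 37), (178, 108), (179, 49)]
[[256.49323122 170.88876698]
 [256.46436792 146.62496212]]
weight row225 [(232, 77), (233, 133), (234, 56), (236, 51), (237, 101), (238, 88), (239, 55), (240, 45), (241, 36), (242, 39), (243, 29), (267, 28), (268, 36), (269, 41), (270, 53), (271, 77), (272, 110), (273, 93), (276, 83), (277, 118), (278, 57)]
```

Request:
step_arm:
  increments:
    - {"gripper": -0.7,"tx": 0,"ty": -0.1,"tz": -2,"wx": 0,"wy": 0,"wz": 0}
    - {"gripper": -0.7,"tx": 0,"ty": -0.1,"tz": -3.5,"wx": 0,"wy": 0,"wz": 0}
    - {"gripper": -0.7,"tx": 0,"ty": -0.1,"tz": -4,"wx": 0,"wy": 0,"wz": 0}
    - {"gripper": -0.7,"tx": 0,"ty": -0.1,"tz": -4.1,"wx": 0,"wy": 0,"wz": 0}
    - {"gripper": -0.7,"tx": 0,"ty": -0.1,"tz": -4.1,"wx": 0,"wy": 0,"wz": 0}
    - {"gripper": -0.7,"tx": 0,"ty": -0.1,"tz": -4.1,"wx": 0,"wy": 0,"wz": 0}

```text
t: 13.7
ee_pos: [0.6135, -0.2158, 0.22]
eef_rot: [-3.14, 0.0, 0.005]
ft_force: [-4.5, 1.5, 11.8]
finger_gap: 0.25
finger_force: 30.0
```

```bash
python3 st.py
```

```text
t 13.7 ee [ 0.6135 -0.2158  0.22  ] tilt [-0.003  0.001 -1.   ] ytool deg -90.02 gap mm 23.3 F [-4.5  1.5 11.8] grip 30.0 j [ 0.29  0.82  0.02  1.59 -0.02  0.73 -1.25]
```

Contact is made, with about 12 N upward. I back off slightly, release partially, then lift.

Request:
step_arm:
  increments:
    - {"gripper": -0.7,"tx": 0,"ty": 0,"tz": 0.06,"wx": 0,"wy": 0,"wz": 0}
    - {"gripper": -0.7,"tx": 0,"ty": 0,"tz": 0.06,"wx": 0,"wy": 0,"wz": 0}
    - {"gripper": -0.15,"tx": 0,"ty": 0,"tz": 0.06,"wx": 0,"wy": 0,"wz": 0}
    - {"gripper": -0.15,"tx": 0,"ty": 0,"tz": 0.06,"wx": 0,"wy": 0,"wz": 0}
    - {"gripper": -0.15,"tx": 0,"ty": 0,"tz": 0.06,"wx": 0,"wy": 0,"wz": 0}

```text
t: 14.32
ee_pos: [0.6144, -0.216, 0.2188]
eef_rot: [-3.141, 0.0, 0.001]
ft_force: [-1.0, -0.2, -0.0]
finger_gap: 0.426
finger_force: 0.0
```

Request:
step_arm:
  increments:
    - {"gripper": -0.15,"tx": 0,"ty": 0,"tz": 3,"wx": 0,"wy": 0,"wz": 0}
    - {"gripper": -0.15,"tx": 0,"ty": 0,"tz": 7,"wx": 0,"wy": 0,"wz": 0}
    - {"gripper": 0,"tx": -6,"ty": 0,"tz": 13,"wx": 0,"wy": 0,"wz": 0}
    - {"gripper": 0.2,"tx": -9,"ty": 0,"tz": 13,"wx": 0,"wy": 0,"wz": 0}
    - {"gripper": 0.2,"tx": -9,"ty": 0,"tz": 13,"wx": 0,"wy": 0,"wz": 0}
    - {"gripper": 0.2,"tx": -9,"ty": 0,"tz": 13,"wx": 0,"wy": 0,"wz": 0}

```text
t: 15.08
ee_pos: [0.5249, -0.2159, 0.3493]
eef_rot: [-3.141, -0.0, -0.002]
ft_force: [-0.6, 0.5, 0.0]
finger_gap: 0.595
finger_force: 0.0
```

```bash
python3 st.py; python3 - <<'E'
from m3 import *
w=cap('wrist'); np.savez('w10.npz',**w)
print('gel',fit([w],lambda x,y,a:edges(box(x,y,a,.057,.055,.030)),A([.6135,-.2145,0]),A([.006,.006,.05])))
print('weight',fit([w],lambda x,y:circ(x,y,.0125,.053),A([.614,-.215]),A([.006,.006])))
im=cv2.resize(w['color'],None,fx=4,fy=4,interpolation=cv2.INTER_CUBIC)
u=(w2px(w,[[.6135,-.2145,.03]])[0]*4).astype(int); cv2.imwrite('pics/w10.png',im[max(0,u[1]-280):u[1]+280,max(0,u[0]-280):u[0]+280])
E
```

```text
t 15.07 ee [ 0.5249 -0.2159  0.3493] tilt [ 0.001  0.    -1.   ] ytool deg -89.99 gap mm 55.3 F [-0.6  0.5  0. ] grip 0.0 j [ 0.34  0.55  0.02  1.74 -0.02  0.85 -1.2 ]
gel (array([ 0.61306738, -0.21585297,  0.00081911]), np.float64(62.53406524658203))
weight (array([ 0.61184205, -0.21637984]), np.float64(34.39163589477539))
```

View pics/w10.png

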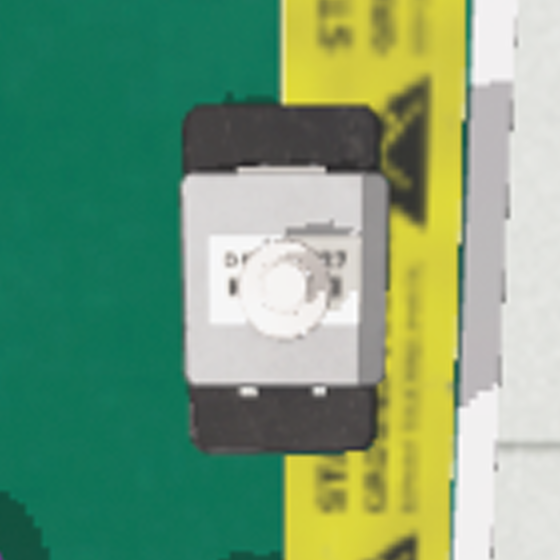

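The weight stands upright in the middle of the gel box: knob at (287,286) in the crop, box centre ~(286,278). That was my last allowed view, so I use numeric fits from here. Next is the loupe.

Request:
step_arm:
  increments:
    - {"gripper": 0.35,"tx": -10.4,"ty": 6.9,"tz": -1,"wx": 0,"wy": 0,"wz": 0}
    - {"gripper": 0.35,"tx": -10.4,"ty": 6.9,"tz": -3,"wx": 0,"wy": 0,"wz": 0}
    - {"gripper": 0.35,"tx": -10.4,"ty": 6.9,"tz": -6,"wx": 0,"wy": 0,"wz": 0}
    - {"gripper": 0.35,"tx": -10.4,"ty": 6.9,"tz": -6,"wx": 0,"wy": 0,"wz": 0}
    - {"gripper": 0.35,"tx": -10.4,"ty": 6.9,"tz": -6,"wx": 0,"wy": 0,"wz": 0}

```text
t: 15.75
ee_pos: [0.4222, -0.1475, 0.2896]
eef_rot: [3.141, 0.0, 0.003]
ft_force: [-0.8, 0.0, -0.1]
finger_gap: 0.677
finger_force: 0.0
```

```bash
python3 st.py; cat > cyl.py <<'E'
from m3 import *
def cyl(x,y,r,h): return np.vstack([circ(x,y,r,h,60),circ(x,y,r,0,60)])
def hullc(c,P):
    h=cv2.convexHull(w2px(c,P).astype(np.float32)).reshape(-1,2); return h
def darkmask(c,fn): return fn(c['color'].astype(int))
def iou(c,m,P,cut=None):
    k=np.zeros(m.shape,np.uint8); cv2.fillConvexPoly(k,np.round(hullc(c,P)*16).astype(int),1,shift=4)
    k=k.astype(bool); mm=m.copy()
    if cut: mm[cut:]=0; k[cut:]=0
    return (mm&k).sum()/max(1,(mm|k).sum())
E
python3 - <<'E'
from cyl import *
w=cap('wrist'); np.savez('w11.npz',**w)
for r,h in ((.0195,.04),(.0185,.04),(.0195,.035)):
    print(r,h,fit([w],lambda x,y:circ(x,y,r,h),A([.4207,-.1467]),A([.008,.008])))
print('hull',fith([w],lambda x,y:[cyl(x,y,.0195,.04)],A([.4207,-.1467]),A([.008,.008])))
p=w2px(w,[[.4207,-.1467,.04]])[0]; print(p); r=int(p[1])
for row in (r,r+8): print(row,w['color'][row,int(p[0])-40:int(p[0])+40:2].sum(1).tolist())
print('col',w['color'][r-50:r+50:2,int(p[0])].sum(1).tolist())
E
```

```text
t 15.75 ee [ 0.4222 -0.1475  0.2896] tilt [ 0.002 -0.001 -1.   ] ytool deg -90.0 gap mm 62.9 F [-0.8  0.  -0.1] grip 0.0 j [ 0.28  0.49  0.02  2.12 -0.02  0.53 -1.27]
0.0195 0.04 (array([ 0.42051333, -0.14751699]), np.float64(36.750709533691406))
0.0185 0.04 (array([ 0.4189975 , -0.14739846]), np.float64(34.45826721191406))
0.0195 0.035 (array([ 0.41855021, -0.14745979]), np.float64(36.7018928527832))
hull (array([ 0.41960134, -0.14756238]), np.float64(33.938663482666016))
[254.79738926 200.67902165]
200 [256, 254, 258, 262, 262, 268, 266, 259, 261, 266, 262, 142, 184, 175, 182, 248, 230, 233, 230, 230, 228, 226, 227, 226, 226, 230, 208, 229, 169, 169, 172, 119, 269, 268, 267, 265, 261, 262, 260, 257]
208 [264, 260, 261, 263, 262, 260, 256, 261, 264, 262, 261, 191, 177, 183, 112, 187, 236, 234, 233, 231, 230, 228, 230, 228, 226, 218, 213, 187, 130, 174, 127, 228, 269, 269, 269, 261, 263, 266, 264, 264]
col [255, 254, 258, 254, 259, 259, 262, 257, 258, 248, 207, 192, 195, 121, 105, 97, 113, 149, 182, 215, 147, 219, 219, 227, 227, 228, 229, 231, 228, 230, 232, 230, 205, 143, 180, 187, 256, 267, 273, 276, 270, 267, 577, 526, 526, 525, 523, 479, 501, 491]
```

Request:
step_arm:
  increments:
    - {"gripper": 0.35,"tx": -0.2,"ty": 0,"tz": -4,"wx": 0,"wy": 0,"wz": 0}
    - {"gripper": 0.35,"tx": -0.2,"ty": 0,"tz": -7,"wx": 0,"wy": 0,"wz": 0}
    - {"gripper": 0.35,"tx": -0.2,"ty": 0,"tz": -9.1,"wx": 0,"wy": 0,"wz": 0}
    - {"gripper": 0.35,"tx": -0.2,"ty": 0,"tz": -9.1,"wx": 0,"wy": 0,"wz": 0}
    - {"gripper": -0.4,"tx": -0.2,"ty": 0,"tz": -9.1,"wx": 0,"wy": 0,"wz": 0}
    - {"gripper": -0.4,"tx": -0.2,"ty": 0,"tz": -9.1,"wx": 0,"wy": 0,"wz": 0}
    - {"gripper": -0.4,"tx": -0.2,"ty": 0,"tz": -9.1,"wx": 0,"wy": 0,"wz": 0}
    - {"gripper": -0.4,"tx": -0.2,"ty": 0,"tz": -9.1,"wx": 0,"wy": 0,"wz": 0}

```text
t: 16.8
ee_pos: [0.4187, -0.1472, 0.1991]
eef_rot: [3.141, -0.0, 0.003]
ft_force: [-0.2, -0.1, 5.8]
finger_gap: 0.411
finger_force: 30.0
```

```bash
python3 st.py
```

```text
t 16.8 ee [ 0.4187 -0.1472  0.1991] tilt [ 0.002 -0.001 -1.   ] ytool deg -90.01 gap mm 38.2 F [-0.2 -0.1  5.8] grip 30.0 j [ 0.28  0.66  0.01  2.19 -0.02  0.28 -1.26]
```

Request:
step_arm:
  increments:
    - {"gripper": -0.4,"tx": 0,"ty": 0,"tz": 5,"wx": 0,"wy": 0,"wz": 0}
    - {"gripper": -0.4,"tx": 3,"ty": 0,"tz": 10,"wx": 0,"wy": 0,"wz": 0}
    - {"gripper": -0.4,"tx": 8,"ty": 0.8,"tz": 12,"wx": 0,"wy": 0,"wz": 0}
    - {"gripper": -0.4,"tx": 14,"ty": 1.7,"tz": 12,"wx": 0,"wy": 0,"wz": 0}
    - {"gripper": -0.4,"tx": 19,"ty": 1.7,"tz": 11,"wx": 0,"wy": 0,"wz": 0}
    - {"gripper": -0.4,"tx": 19.4,"ty": 1.7,"tz": 8,"wx": 0,"wy": 0,"wz": 0}
    - {"gripper": -0.4,"tx": 19.4,"ty": 1.7,"tz": 6,"wx": 0,"wy": 0,"wz": 0}
    - {"gripper": -0.4,"tx": 19.4,"ty": 1.7,"tz": 6,"wx": 0,"wy": 0,"wz": 0}

```text
t: 17.8
ee_pos: [0.6114, -0.1297, 0.2562]
eef_rot: [-3.141, -0.0, 0.008]
ft_force: [-0.6, 0.5, 0.2]
finger_gap: 0.407
finger_force: 30.0
```

Request:
step_arm:
  increments:
    - {"gripper": -0.4,"tx": 0,"ty": 0,"tz": -3,"wx": 0,"wy": 0,"wz": 0}
    - {"gripper": -0.4,"tx": 0,"ty": 0,"tz": -4.8,"wx": 0,"wy": 0,"wz": 0}
    - {"gripper": -0.4,"tx": 0,"ty": 0,"tz": -5.7,"wx": 0,"wy": 0,"wz": 0}
    - {"gripper": -0.4,"tx": 0,"ty": 0,"tz": -5.9,"wx": 0,"wy": 0,"wz": 0}
    - {"gripper": -0.4,"tx": 0,"ty": 0,"tz": -5.9,"wx": 0,"wy": 0,"wz": 0}

```text
t: 18.42
ee_pos: [0.6127, -0.1301, 0.2]
eef_rot: [3.141, -0.0, 0.002]
ft_force: [0.3, -0.9, -0.3]
finger_gap: 0.406
finger_force: 30.0
```

```bash
python3 st.py; python3 - <<'E'
from m3 import *
w=cap('wrist')
print('carton',fith([w],lambda x,y,a:[bx(x,y,a,.09,.044,.034)],A([.6135,-.0445,0]),A([.006,.006,.05])),'case',w2px(w,[[.655,-.214,.017]]),w2px(w,[[.655,-.0445,.034]]))
E
```

```text
t 18.43 ee [ 0.6127 -0.1301  0.2   ] tilt [ 0.001 -0.    -1.   ] ytool deg -90.01 gap mm 37.8 F [ 0.3 -0.9 -0.3] grip 30.0 j [ 0.16  0.82  0.02  1.68 -0.03  0.64 -1.37]
carton (array([ 0.61362782, -0.04625323,  0.02553912]), np.float64(38.89511489868164)) case [[393.69222589 162.70533431]] [[ 99.78882059 167.15078492]]
```

```bash
python3 - <<'E'
from m3 import *
w=cap('wrist'); g=cv2.GaussianBlur(w['color'],(0,0),.7).astype(int)
for nm,P in (('carton -y rim',[.64,-.0665,.034]),('carton -y foot',[.64,-.0665,0]),('carton +y rim',[.64,-.0225,.034]),('case +y top',[.655,-.186,.017]),('case -y top',[.655,-.243,.017])):
    u=w2px(w,[P])[0]; r=int(round(u[1])); d=np.abs(np.diff(g[r],axis=0)).sum(1)
    pk=[i for i in range(int(u[0])-14,int(u[0])+15) if 0<i<510 and d[i]>30 and d[i]>=d[i-1] and d[i]>d[i+1]]
    print(nm,np.round(u,1),[(i+.5,int(d[i]),round(px2w(w,[(i+.5,r)],P[2])[0][1],4)) for i in pk])
E
```

```text
carton -y rim [142.8 193.7] [(131.5, 182, np.float64(-0.0601)), (136.5, 240, np.float64(-0.063)), (141.5, 33, np.float64(-0.0658)), (144.5, 155, np.float64(-0.0675)), (153.5, 70, np.float64(-0.0725)), (155.5, 65, np.float64(-0.0736))]
carton -y foot [163.  180.9] [(151.5, 53, np.float64(-0.0586)), (154.5, 82, np.float64(-0.0607)), (163.5, 74, np.float64(-0.0668))]
carton +y rim [ 64.6 193.7] [(67.5, 223, np.float64(-0.0241)), (69.5, 123, np.float64(-0.0253))]
case +y top [347.7 162.8] [(340.5, 56, np.float64(-0.1816)), (344.5, 36, np.float64(-0.1841))]
case -y top [440.9 162.9] [(444.5, 76, np.float64(-0.2452))]
```

Request:
step_arm:
  increments:
    - {"gripper": -0.4,"tx": 0,"ty": -0.05,"tz": -0.1,"wx": 0,"wy": 0,"wz": 0}
    - {"gripper": -0.4,"tx": 0,"ty": -0.05,"tz": -0.1,"wx": 0,"wy": 0,"wz": 0}
    - {"gripper": 0.3,"tx": 0,"ty": -0.05,"tz": -0.1,"wx": 0,"wy": 0,"wz": 0}
    - {"gripper": 0.3,"tx": 0,"ty": -0.05,"tz": -0.1,"wx": 0,"wy": 0,"wz": 0}
    - {"gripper": 0.3,"tx": 0,"ty": -0.05,"tz": -0.1,"wx": 0,"wy": 0,"wz": 0}

```text
t: 19.15
ee_pos: [0.6123, -0.1306, 0.1981]
eef_rot: [3.142, -0.0, -0.001]
ft_force: [-0.2, 1.2, 0.1]
finger_gap: 0.638
finger_force: 0.0
```

Request:
step_arm:
  increments:
    - {"gripper": 0.3,"tx": 0,"ty": 0,"tz": 4,"wx": 0,"wy": 0,"wz": 0}
    - {"gripper": 0.3,"tx": 0,"ty": 0,"tz": 9,"wx": 0,"wy": 0,"wz": 0}
    - {"gripper": 0.7,"tx": -5,"ty": -2,"tz": 14,"wx": 0,"wy": 0,"wz": 0}
    - {"gripper": 0.7,"tx": -10,"ty": -2,"tz": 15,"wx": 0,"wy": 0,"wz": 0}
    - {"gripper": 0.7,"tx": -10,"ty": 0,"tz": 15,"wx": 0,"wy": 0,"wz": 0}
    - {"gripper": 0.7,"tx": -10,"ty": 0,"tz": 15,"wx": 0,"wy": 0,"wz": 0}

```text
t: 19.9
ee_pos: [0.513, -0.1284, 0.3485]
eef_rot: [-3.14, -0.006, -0.002]
ft_force: [-0.3, 0.4, -0.2]
finger_gap: 0.847
finger_force: 0.0
```

```bash
python3 st.py; cat > chk.py <<'E'
from cyl import *
w=cap('wrist')
print('row',fith([w],row2,A([.6135,-.13,0]),A([.006,.006,.04])))
print('carton',fith([w],lambda x,y,a:[bx(x,y,a,.09,.044,.034)],A([.6135,-.0455,0]),A([.006,.006,.03])))
print('case',fith([w],lambda x,y,a:[bx(x,y,a,.095,.057,.017)],A([.6135,-.2155,0]),A([.006,.006,.03])))
print('loupe',fit([w],lambda x,y:circ(x,y,.0195,.04),A([.6135,-.130]),A([.008,.008])),fith([w],lambda x,y:[cyl(x,y,.0195,.04)],A([.6135,-.130]),A([.008,.008])))
E
python3 chk.py
```

```text
t 19.9 ee [ 0.513  -0.1284  0.3485] tilt [ 0.001  0.002 -1.   ] ytool deg -89.79 gap mm 78.8 F [-0.3  0.4 -0.2] grip 0.0 j [ 0.19  0.49  0.03  1.85 -0.02  0.8  -1.34]
row (array([ 0.61290908, -0.13054666,  0.00333857]), np.float64(41.606449127197266))
carton (array([ 0.61263439, -0.04518925,  0.00399553]), np.float64(55.208919525146484))
case (array([ 0.61370069, -0.22114632, -0.01747222]), np.float64(39.54026794433594))
loupe (array([ 0.61141868, -0.12994949]), np.float64(37.070133209228516)) (array([ 0.6120616, -0.1299838]), np.float64(34.87620544433594))
```

The loupe is at (0.612, -0.130) and the row midpoint at (0.613, -0.1305). Now the silver spool, which I grip front-back since it stands near the bench edge.

Request:
step_arm:
  increments:
    - {"gripper": 0.55,"tx": -13,"ty": -9.6,"tz": 0,"wx": 0,"wy": 0,"wz": 1.571}
    - {"gripper": 0.55,"tx": -13,"ty": -9.6,"tz": 0,"wx": 0,"wy": 0,"wz": 1.571}
    - {"gripper": 0.55,"tx": -13,"ty": -9.6,"tz": 0,"wx": 0,"wy": 0,"wz": 1.571}
    - {"gripper": 0.55,"tx": -13,"ty": -9.6,"tz": 0,"wx": 0,"wy": 0,"wz": 1.571}
    - {"gripper": 0.55,"tx": -13,"ty": -9.6,"tz": 0,"wx": 0,"wy": 0,"wz": 1.571}
    - {"gripper": 0.55,"tx": -13,"ty": -9.6,"tz": -2,"wx": 0,"wy": 0,"wz": 1.571}
    - {"gripper": 0.55,"tx": -13,"ty": -9.6,"tz": -5,"wx": 0,"wy": 0,"wz": 1.571}
    - {"gripper": 0.55,"tx": -13,"ty": -9.6,"tz": -5,"wx": 0,"wy": 0,"wz": 1.571}

```text
t: 20.95
ee_pos: [0.383, -0.2269, 0.2958]
eef_rot: [-2.289, -2.146, 0.001]
ft_force: [-0.2, -0.8, 0.8]
finger_gap: 0.775
finger_force: 0.0
```

Request:
step_arm:
  increments:
    - {"gripper": 0.55,"tx": 0,"ty": 0,"tz": 0,"wx": 0,"wy": 0,"wz": 0.03}
    - {"gripper": 0.55,"tx": 0,"ty": 0,"tz": 0,"wx": 0,"wy": 0,"wz": 0}
    - {"gripper": 0.55,"tx": 0,"ty": 0,"tz": 0,"wx": 0,"wy": 0,"wz": 0}

```text
t: 21.32
ee_pos: [0.3828, -0.2266, 0.2985]
eef_rot: [2.3, 2.139, 0.0]
ft_force: [0.3, -0.6, -0.5]
finger_gap: 0.773
finger_force: 0.0
```

```bash
python3 st.py; python3 - <<'E'
from cyl import *
w=cap('wrist')
for h in (.025,): print('spool',fit([w],lambda x,y:circ(x,y,.0255,h),A([.383,-.2255]),A([.01,.01])),fith([w],lambda x,y:[cyl(x,y,.0255,h)],A([.383,-.2255]),A([.01,.01])))
E
```

```text
t 21.32 ee [ 0.3828 -0.2266  0.2985] tilt [ 0.001 -0.    -1.   ] ytool deg -4.17 gap mm 71.9 F [ 0.3 -0.6 -0.5] grip 0.0 j [ 0.74  0.49 -0.35  2.11  0.3   0.59  0.1 ]
spool (array([ 0.38277756, -0.22458142]), np.float64(76.3966293334961)) (array([ 0.38251676, -0.22642443]), np.float64(71.50634765625))
```

Request:
step_arm:
  increments:
    - {"gripper": 0.55,"tx": 0,"ty": 0.1,"tz": -4,"wx": 0,"wy": 0,"wz": 0}
    - {"gripper": 0.55,"tx": 0,"ty": 0.1,"tz": -8,"wx": 0,"wy": 0,"wz": 0}
    - {"gripper": 0.55,"tx": 0,"ty": 0.1,"tz": -10.7,"wx": 0,"wy": 0,"wz": 0}
    - {"gripper": 0.55,"tx": 0,"ty": 0.1,"tz": -10.7,"wx": 0,"wy": 0,"wz": 0}
    - {"gripper": -0.2,"tx": 0,"ty": 0.1,"tz": -10.7,"wx": 0,"wy": 0,"wz": 0}
    - {"gripper": -0.2,"tx": 0,"ty": 0.1,"tz": -10.7,"wx": 0,"wy": 0,"wz": 0}
    - {"gripper": -0.2,"tx": 0,"ty": 0.1,"tz": -10.7,"wx": 0,"wy": 0,"wz": 0}
    - {"gripper": -0.2,"tx": 0,"ty": 0.1,"tz": -10.7,"wx": 0,"wy": 0,"wz": 0}

```text
t: 22.38
ee_pos: [0.3827, -0.2258, 0.1923]
eef_rot: [2.298, 2.139, 0.001]
ft_force: [-0.6, -0.5, 5.9]
finger_gap: 0.533
finger_force: 30.0
```

```bash
python3 st.py
```

```text
t 22.38 ee [ 0.3827 -0.2258  0.1923] tilt [ 0.002 -0.001 -1.   ] ytool deg -4.09 gap mm 49.6 F [-0.6 -0.5  5.9] grip 30.0 j [ 0.62  0.69 -0.2   2.19  0.43  0.3  -0.02]
```

Request:
step_arm:
  increments:
    - {"gripper": -0.2,"tx": 0,"ty": 0,"tz": 5,"wx": 0,"wy": 0,"wz": 0}
    - {"gripper": -0.2,"tx": 0,"ty": 0,"tz": 10,"wx": 0,"wy": 0,"wz": 0}
    - {"gripper": -0.2,"tx": 2,"ty": 1,"tz": 15,"wx": 0,"wy": 0,"wz": -0.15}
    - {"gripper": -0.2,"tx": 7,"ty": 3,"tz": 17,"wx": 0,"wy": 0,"wz": -0.33}
    - {"gripper": -0.2,"tx": 12,"ty": 5,"tz": 17,"wx": 0,"wy": 0,"wz": -0.51}
    - {"gripper": -0.2,"tx": 17,"ty": 7,"tz": 17,"wx": 0,"wy": 0,"wz": -0.69}
    - {"gripper": -0.2,"tx": 22,"ty": 8,"tz": 17,"wx": 0,"wy": 0,"wz": -0.87}
    - {"gripper": -0.2,"tx": 26,"ty": 9.6,"tz": 17,"wx": 0,"wy": 0,"wz": -1.05}

```text
t: 23.38
ee_pos: [0.6437, -0.1293, 0.3612]
eef_rot: [3.064, 0.691, -0.0]
ft_force: [0.3, -1.1, -0.4]
finger_gap: 0.532
finger_force: 30.0
```

Request:
step_arm:
  increments:
    - {"gripper": -0.2,"tx": 4.9,"ty": 0,"tz": 0,"wx": 0,"wy": 0,"wz": -0.15}
    - {"gripper": -0.2,"tx": 4.9,"ty": 0,"tz": 0,"wx": 0,"wy": 0,"wz": -0.33}
    - {"gripper": -0.2,"tx": 4.9,"ty": 0,"tz": 0,"wx": 0,"wy": 0,"wz": -0.45}
    - {"gripper": -0.2,"tx": 4.9,"ty": 0,"tz": -4,"wx": 0,"wy": 0,"wz": -0.45}
    - {"gripper": -0.2,"tx": 4.9,"ty": 0,"tz": -9,"wx": 0,"wy": 0,"wz": -0.45}
    - {"gripper": -0.2,"tx": 4.9,"ty": 0,"tz": -13,"wx": 0,"wy": 0,"wz": -0.45}
    - {"gripper": -0.2,"tx": 4.9,"ty": 0,"tz": -13,"wx": 0,"wy": 0,"wz": -0.45}
    - {"gripper": -0.2,"tx": 4.9,"ty": 0,"tz": -13,"wx": 0,"wy": 0,"wz": -0.45}

```text
t: 24.38
ee_pos: [0.6921, -0.1297, 0.2331]
eef_rot: [3.141, -0.001, 0.005]
ft_force: [-0.1, -0.2, 0.4]
finger_gap: 0.53
finger_force: 30.0
```

```bash
python3 st.py
```

```text
t 24.38 ee [ 0.6921 -0.1297  0.2331] tilt [ 0.003 -0.    -1.   ] ytool deg -90.02 gap mm 49.3 F [-0.1 -0.2  0.4] grip 30.0 j [ 0.15  0.87  0.01  1.41 -0.01  0.86 -1.41]
```

Request:
step_arm:
  increments:
    - {"gripper": -0.2,"tx": 0,"ty": -0.03,"tz": -2,"wx": 0,"wy": 0,"wz": 0}
    - {"gripper": -0.2,"tx": 0,"ty": -0.03,"tz": -3.6,"wx": 0,"wy": 0,"wz": 0}
    - {"gripper": -0.2,"tx": 0,"ty": -0.03,"tz": -4.05,"wx": 0,"wy": 0,"wz": 0}
    - {"gripper": -0.2,"tx": 0,"ty": -0.03,"tz": -4.1,"wx": 0,"wy": 0,"wz": 0}
    - {"gripper": -0.2,"tx": 0,"ty": -0.03,"tz": -4.1,"wx": 0,"wy": 0,"wz": 0}
    - {"gripper": 0.5,"tx": 0,"ty": -0.03,"tz": -4.1,"wx": 0,"wy": 0,"wz": 0}
    - {"gripper": 0.5,"tx": 0,"ty": -0.03,"tz": -4.1,"wx": 0,"wy": 0,"wz": 0}
    - {"gripper": 0.5,"tx": 0,"ty": -0.03,"tz": -4.1,"wx": 0,"wy": 0,"wz": 0}

```text
t: 25.38
ee_pos: [0.6913, -0.1298, 0.1898]
eef_rot: [-3.141, 0.0, 0.001]
ft_force: [-0.0, 0.2, 0.3]
finger_gap: 0.743
finger_force: 0.0
```

Request:
step_arm:
  increments:
    - {"gripper": 0.5,"tx": 0,"ty": 0,"tz": 5,"wx": 0,"wy": 0,"wz": 0}
    - {"gripper": 0.5,"tx": 0,"ty": 0,"tz": 10,"wx": 0,"wy": 0,"wz": 0}
    - {"gripper": 0.5,"tx": -5,"ty": 0,"tz": 16,"wx": 0,"wy": 0,"wz": 0}
    - {"gripper": 0.5,"tx": -10,"ty": 0,"tz": 18,"wx": 0,"wy": 0,"wz": 0}
    - {"gripper": 0.5,"tx": -16,"ty": 0,"tz": 18,"wx": 0,"wy": 0,"wz": 0}
    - {"gripper": 0.5,"tx": -16,"ty": 0,"tz": 18,"wx": 0,"wy": 0,"wz": 0}
    - {"gripper": 0.5,"tx": -16,"ty": 0,"tz": 18,"wx": 0,"wy": 0,"wz": 0}

```text
t: 26.25
ee_pos: [0.5319, -0.1299, 0.3708]
eef_rot: [3.141, -0.0, 0.003]
ft_force: [-0.1, 0.1, -0.4]
finger_gap: 0.752
finger_force: 0.0
```

```bash
python3 st.py; cat >> chk.py <<'E'
print('spool',fit([w],lambda x,y:circ(x,y,.0255,.025),A([.692,-.130]),A([.008,.008])),fith([w],lambda x,y:[cyl(x,y,.0255,.025)],A([.692,-.130]),A([.008,.008])))
print('gel',fit([w],lambda x,y,a:edges(box(x,y,a,.057,.055,.030)),A([.6135,-.215,0]),A([.006,.006,.05])))
t2=cap('top'); c0=t['color']
for nm,P,h in (('flux',[.407,.16],.062),('epoxy',[.428,.0155],.05),('purple',[.524,-.106],.025)):
    u=w2px(t,[P+[h/2]])[0].astype(int); s=np.s_[u[1]-14:u[1]+15,u[0]-14:u[0]+15]; print(nm,np.abs(t2['color'][s].astype(int)-c0[s]).mean())
E
python3 chk.py
```

```text
t 26.25 ee [ 0.5319 -0.1299  0.3708] tilt [ 0.002 -0.    -1.   ] ytool deg -90.01 gap mm 69.9 F [-0.1  0.1 -0.4] grip 0.0 j [ 0.19  0.49  0.01  1.77 -0.01  0.88 -1.36]
row (array([ 0.61336121, -0.13041004,  0.00455283]), np.float64(42.82122802734375))
carton (array([ 6.12981687e-01, -4.50503290e-02,  3.09022717e-04]), np.float64(57.62559509277344))
case (array([ 0.61382661, -0.22153881, -0.0057621 ]), np.float64(37.54104995727539))
loupe (array([ 0.61207092, -0.13002322]), np.float64(35.678443908691406)) (array([ 0.61205141, -0.13001508]), np.float64(35.706932067871094))
spool (array([ 0.68864091, -0.12900556]), np.float64(89.4400405883789)) (array([ 0.68987933, -0.12901497]), np.float64(89.68688201904297))
gel (array([ 0.61463792, -0.21454289,  0.00303178]), np.float64(53.57745361328125))
flux 16.813713832738802
epoxy 18.00753071739992
purple 25.98612762584225
```

The wrist view gives a spool–loupe distance of about 77.5 mm. I'll move the arm aside and cross-check with the top and side cameras.

Request:
step_arm:
  increments:
    - {"gripper": 0.5,"tx": -14,"ty": -20,"tz": 2,"wx": 0,"wy": 0,"wz": 0}
    - {"gripper": 0.5,"tx": -14,"ty": -20,"tz": 2,"wx": 0,"wy": 0,"wz": 0}
    - {"gripper": 0.5,"tx": -14,"ty": -25,"tz": 2,"wx": 0,"wy": 0,"wz": 0}
    - {"gripper": 0.5,"tx": -14,"ty": -25,"tz": 2,"wx": 0,"wy": 0,"wz": 0}
    - {"gripper": 0.5,"tx": -14,"ty": -30,"tz": 2,"wx": 0,"wy": 0,"wz": 0}
    - {"gripper": 0.5,"tx": -14,"ty": -30,"tz": 2,"wx": 0,"wy": 0,"wz": 0}
    - {"gripper": 0.5,"tx": -14,"ty": -30,"tz": 2,"wx": 0,"wy": 0,"wz": 0}

```text
t: 27.22
ee_pos: [0.3914, -0.4324, 0.3897]
eef_rot: [3.14, -0.006, 0.0]
ft_force: [0.3, 0.5, 0.2]
finger_gap: 0.747
finger_force: 0.0
```

```bash
cat > c2.py <<'E'
from cyl import *
t2=cap('top'); s=cap('side'); c0=t['color']; s0=cv2.imread('pics/side0.png')
for nm,cs in (('top',[t2]),('side',[s])):
    try:
        print(nm,'carton',fith(cs,lambda x,y,a:[bx(x,y,a,.09,.044,.034)],A([.6135,-.0455,0]),A([.006,.006,.03])))
        print(' case',fith(cs,lambda x,y,a:[bx(x,y,a,.095,.057,.017)],A([.6135,-.2155,0]),A([.006,.006,.03])))
        print(' loupe',fith(cs,lambda x,y:[cyl(x,y,.0195,.04)],A([.6125,-.130]),A([.008,.008])))
        print(' spool',fith(cs,lambda x,y:[cyl(x,y,.0255,.025)],A([.690,-.130]),A([.008,.008])),fit(cs,lambda x,y:circ(x,y,.0255,.025),A([.69,-.130]),A([.008,.008])))
        print(' gel',fit(cs,lambda x,y,a:edges(box(x,y,a,.057,.055,.030)),A([.6135,-.215,0]),A([.006,.006,.05])))
        print(' purple',fit(cs,lambda x,y:circ(x,y,.0255,.025),A([.5242,-.1057]),A([.008,.008])))
    except Exception as e: print(e)
for c,i0,n in ((t2,c0,'top'),(s,s0,'side')):
  for nm,P,h in (('flux',[.407,.16],.062),('epoxy',[.428,.0155],.05),('purple',[.524,-.106],.025)):
    u=w2px(c,[P+[h/2]])[0].astype(int); sl=np.s_[u[1]-14:u[1]+15,u[0]-14:u[0]+15]; print(n,nm,np.abs(c['color'][sl].astype(int)-i0[sl]).mean())
E
python3 c2.py; python3 st.py
```

```text
top carton (array([ 0.61396921, -0.04742767, -0.01482196]), np.float64(44.70125961303711))
 case (array([ 0.61462344, -0.2197909 , -0.09185589]), np.float64(35.37434005737305))
 loupe (array([ 0.6135913 , -0.13103029]), np.float64(23.236459732055664))
 spool (array([ 0.69068491, -0.12937107]), np.float64(80.7742919921875)) (array([ 0.68988944, -0.12932491]), np.float64(79.72708129882812))
 gel (array([ 0.61406067, -0.21484689,  0.01246061]), np.float64(55.59027099609375))
 purple (array([ 0.52389071, -0.105241  ]), np.float64(56.02811813354492))
side carton (array([ 0.61461955, -0.0447456 ,  0.02738406]), np.float64(58.88058090209961))
 case (array([ 0.61585603, -0.21491805,  0.02932824]), np.float64(34.98444747924805))
 loupe (array([ 0.61370536, -0.13058121]), np.float64(35.235389709472656))
 spool (array([ 0.6920493 , -0.12902754]), np.float64(67.3525390625)) (array([ 0.69144178, -0.12819721]), np.float64(67.31977844238281))
 gel (array([ 0.61339174, -0.20140328,  0.03242813]), np.float64(41.938209533691406))
 purple (array([ 0.52514125, -0.10397433]), np.float64(48.38165283203125))
top flux 3.3567181926278242
top epoxy 3.530717399920729
top purple 3.2592152199762188
side flux 10.451843043995243
side epoxy 4.292112564407452
side purple 1.4847403884264765
t 27.32 ee [ 0.3929 -0.429   0.3898] tilt [ 0.001  0.002 -1.   ] ytool deg -89.89 gap mm 69.8 F [ 0.7 -0.3 -0.4] grip 0.0 j [ 0.76  0.52  0.04  1.65 -0.03  0.97 -0.75]
```

All three cameras agree that the loupe is midway, but the spool is about 2.5 mm too near and ~1 mm to +y. I'll regrip it and nudge it.

Request:
step_arm:
  increments:
    - {"gripper": 0.5,"tx": 29.9,"ty": 30,"tz": 0,"wx": 0,"wy": 0,"wz": 0}
    - {"gripper": 0.5,"tx": 29.9,"ty": 30,"tz": 0,"wx": 0,"wy": 0,"wz": 0}
    - {"gripper": 0.5,"tx": 29.9,"ty": 30,"tz": 0,"wx": 0,"wy": 0,"wz": 0}
    - {"gripper": 0.5,"tx": 29.9,"ty": 30,"tz": 0,"wx": 0,"wy": 0,"wz": 0}
    - {"gripper": 0.5,"tx": 29.9,"ty": 30,"tz": 0,"wx": 0,"wy": 0,"wz": 0}
    - {"gripper": 0.5,"tx": 29.9,"ty": 30,"tz": 0,"wx": 0,"wy": 0,"wz": 0}
    - {"gripper": 0.5,"tx": 29.9,"ty": 30,"tz": 0,"wx": 0,"wy": 0,"wz": 0}
    - {"gripper": 0.5,"tx": 29.9,"ty": 30,"tz": 0,"wx": 0,"wy": 0,"wz": 0}

```text
t: 28.32
ee_pos: [0.6929, -0.1206, 0.3892]
eef_rot: [-3.135, -0.02, -0.001]
ft_force: [0.5, 0.6, -0.1]
finger_gap: 0.752
finger_force: 0.0
```

Request:
step_arm:
  increments:
    - {"gripper": 0.5,"tx": 0,"ty": 0,"tz": -3,"wx": 0,"wy": 0,"wz": 0}
    - {"gripper": 0.5,"tx": 0,"ty": 0,"tz": -8,"wx": 0,"wy": 0,"wz": 0}
    - {"gripper": 0.5,"tx": 0,"ty": 0,"tz": -13,"wx": 0,"wy": 0,"wz": 0}
    - {"gripper": 0.5,"tx": 0,"ty": 0,"tz": -15,"wx": 0,"wy": 0,"wz": 0}
    - {"gripper": 0.5,"tx": 0,"ty": 0,"tz": -15,"wx": 0,"wy": 0,"wz": 0}

```text
t: 28.95
ee_pos: [0.6901, -0.1293, 0.2395]
eef_rot: [-3.141, -0.001, 0.004]
ft_force: [0.3, -0.2, 0.9]
finger_gap: 0.748
finger_force: 0.0
```

```bash
python3 st.py
```

```text
t 28.95 ee [ 0.6901 -0.1293  0.2395] tilt [-0.002  0.001 -1.   ] ytool deg -89.97 gap mm 69.5 F [ 0.3 -0.2  0.9] grip 0.0 j [ 0.14  0.86  0.03  1.41 -0.03  0.87 -1.39]
```

Request:
step_arm:
  increments:
    - {"gripper": 0.5,"tx": 0,"ty": 0,"tz": -3,"wx": 0,"wy": 0,"wz": 0}
    - {"gripper": 0.5,"tx": 0,"ty": 0,"tz": -4.8,"wx": 0,"wy": 0,"wz": 0}
    - {"gripper": 0.5,"tx": 0,"ty": 0,"tz": -4.8,"wx": 0,"wy": 0,"wz": 0}
    - {"gripper": -0.2,"tx": 0,"ty": 0,"tz": -4.8,"wx": 0,"wy": 0,"wz": 0}
    - {"gripper": -0.2,"tx": 0,"ty": 0,"tz": -4.8,"wx": 0,"wy": 0,"wz": 0}
    - {"gripper": -0.2,"tx": 0,"ty": 0,"tz": -4.8,"wx": 0,"wy": 0,"wz": 0}
    - {"gripper": -0.2,"tx": 0,"ty": 0,"tz": -4.4,"wx": 0,"wy": 0,"wz": 0}
    - {"gripper": -0.2,"tx": 0.25,"ty": -0.12,"tz": -4.4,"wx": 0,"wy": 0,"wz": 0}

```text
t: 29.95
ee_pos: [0.693, -0.131, 0.1968]
eef_rot: [-3.142, 0.0, -0.001]
ft_force: [0.1, 0.4, 0.3]
finger_gap: 0.529
finger_force: 30.0
```

Request:
step_arm:
  increments:
    - {"gripper": -0.2,"tx": 0,"ty": 0,"tz": 0,"wx": 0,"wy": 0,"wz": 0}
    - {"gripper": -0.2,"tx": 0,"ty": 0,"tz": -0.3,"wx": 0,"wy": 0,"wz": 0}
    - {"gripper": -0.2,"tx": 0,"ty": 0,"tz": -0.4,"wx": 0,"wy": 0,"wz": 0}
    - {"gripper": -0.2,"tx": 0,"ty": 0,"tz": -0.4,"wx": 0,"wy": 0,"wz": 0}

```text
t: 30.45
ee_pos: [0.693, -0.1311, 0.1935]
eef_rot: [3.142, -0.0, 0.0]
ft_force: [-2.2, 0.0, 5.8]
finger_gap: 0.531
finger_force: 30.0
```

```bash
python3 st.py
```

```text
t 30.45 ee [ 0.693  -0.1311  0.1935] tilt [ 0. -0. -1.] ytool deg -90.01 gap mm 49.4 F [-2.2  0.   5.8] grip 30.0 j [ 0.14  0.93  0.03  1.42 -0.03  0.79 -1.39]
```

Request:
step_arm:
  increments:
    - {"gripper": 0.5,"tx": 0,"ty": 0,"tz": 0,"wx": 0,"wy": 0,"wz": 0}
    - {"gripper": 0.5,"tx": 0,"ty": 0,"tz": 0,"wx": 0,"wy": 0,"wz": 0}
    - {"gripper": 0.5,"tx": 0,"ty": 0,"tz": 0,"wx": 0,"wy": 0,"wz": 0}
    - {"gripper": 0.5,"tx": 0,"ty": 0,"tz": 5,"wx": 0,"wy": 0,"wz": 0}
    - {"gripper": 0.5,"tx": 0,"ty": 0,"tz": 10,"wx": 0,"wy": 0,"wz": 0}
    - {"gripper": 0.5,"tx": -5,"ty": 0,"tz": 15,"wx": 0,"wy": 0,"wz": 0}
    - {"gripper": 0.5,"tx": -10,"ty": 0,"tz": 20,"wx": 0,"wy": 0,"wz": 0}
    - {"gripper": 0.5,"tx": -15,"ty": 0,"tz": 20,"wx": 0,"wy": 0,"wz": 0}

```text
t: 31.45
ee_pos: [0.543, -0.1311, 0.3954]
eef_rot: [3.14, 0.001, 0.012]
ft_force: [-0.2, 0.0, -0.5]
finger_gap: 0.751
finger_force: 0.0
```

Request:
step_arm:
  increments:
    - {"gripper": 0.5,"tx": -15,"ty": -30,"tz": 0,"wx": 0,"wy": 0,"wz": 0}
    - {"gripper": 0.5,"tx": -15,"ty": -30,"tz": 0,"wx": 0,"wy": 0,"wz": 0}
    - {"gripper": 0.5,"tx": -15,"ty": -30,"tz": 0,"wx": 0,"wy": 0,"wz": 0}
    - {"gripper": 0.5,"tx": -15,"ty": -30,"tz": 0,"wx": 0,"wy": 0,"wz": 0}
    - {"gripper": 0.5,"tx": -15,"ty": -30,"tz": 0,"wx": 0,"wy": 0,"wz": 0}
    - {"gripper": 0.5,"tx": -15,"ty": -30,"tz": 0,"wx": 0,"wy": 0,"wz": 0}
    - {"gripper": 0.5,"tx": -15,"ty": -30,"tz": 0,"wx": 0,"wy": 0,"wz": 0}
    - {"gripper": 0.5,"tx": -15,"ty": -30,"tz": 0,"wx": 0,"wy": 0,"wz": 0}

```text
t: 32.45
ee_pos: [0.3943, -0.4294, 0.3921]
eef_rot: [-3.14, -0.004, -0.001]
ft_force: [-0.3, 0.1, 0.4]
finger_gap: 0.752
finger_force: 0.0
```

```bash
python3 c2.py; python3 st.py; python3 - <<'E'
from cyl import *
s=cap('side'); print('weight side',fith([s],lambda x,y:[np.vstack([circ(x,y,.0125,.052),circ(x,y,.0125,.030)])],A([.614,-.2155]),A([.01,.01])))
E
```

```text
top carton (array([ 0.61382935, -0.04674788,  0.01061206]), np.float64(44.540653228759766))
 case (array([ 0.61456169, -0.21993685, -0.09330474]), np.float64(35.22863006591797))
 loupe (array([ 0.61359047, -0.13095676]), np.float64(23.104921340942383))
 spool (array([ 0.69270787, -0.13083664]), np.float64(80.42110443115234)) (array([ 0.69129103, -0.13029426]), np.float64(79.28601837158203))
 gel (array([ 0.61409389, -0.21466862, -0.00257861]), np.float64(55.44261932373047))
 purple (array([ 0.52381699, -0.10524151]), np.float64(56.108909606933594))
side carton (array([ 0.61464431, -0.04478415,  0.02734269]), np.float64(59.065608978271484))
 case (array([ 0.61641575, -0.21630767, -0.03000162]), np.float64(34.986637115478516))
 loupe (array([ 0.61387439, -0.13050124]), np.float64(35.3681755065918))
 spool (array([ 0.69362317, -0.13098322]), np.float64(67.76020812988281)) (array([ 0.69282913, -0.12967566]), np.float64(67.5268783569336))
 gel (array([ 0.613208  , -0.20219427,  0.10725086]), np.float64(42.06775665283203))
 purple (array([ 0.52518642, -0.10408733]), np.float64(48.51449203491211))
top flux 3.3420531113753467
top epoxy 3.4970273483947683
top purple 3.1997621878715816
side flux 10.479587792310742
side epoxy 4.344431232659533
side purple 1.5212049147839872
t 32.55 ee [ 0.3946 -0.4291  0.3923] tilt [ 0.001  0.001 -1.   ] ytool deg -89.79 gap mm 70.0 F [-0.3  0.9  0.2] grip 0.0 j [ 0.75  0.52  0.06  1.64 -0.04  0.98 -0.74]
weight side (array([ 0.59978089, -0.18452556]), np.float64(40.7593994140625))
```

```bash
python3 - <<'E'
from cyl import *
t2=cap('top'); s=cap('side'); s0=cv2.imread('pics/side0.png')
for z,r in ((.052,.0125),(.05,.0125),(.055,.0125)): print('weight top',fit([t2],lambda x,y:circ(x,y,r,z),A([.614,-.2155]),A([.012,.012])))
for c,i0,n in ((t2,t['color'],'top'),(s,s0,'side')):
  for nm,P,h in (('flux',[.407,.16],.062),('epoxy',[.428,.0155],.05)):
    u=w2px(c,[P+[h/2]])[0].astype(int); tp=i0[u[1]-14:u[1]+15,u[0]-12:u[0]+13]; b=c['color'][u[1]-24:u[1]+25,u[0]-22:u[0]+23]
    m=cv2.matchTemplate(b,tp,cv2.TM_CCOEFF_NORMED); print(n,nm,cv2.minMaxLoc(m)[1::2],'expect (10,10)')
E
```

```text
weight top (array([ 0.62340643, -0.22582731]), np.float64(41.209716796875))
weight top (array([ 0.62407895, -0.22624204]), np.float64(41.25442123413086))
weight top (array([ 0.62244476, -0.22533737]), np.float64(41.14476776123047))
top flux (0.9778575897216797, (10, 10)) expect (10,10)
top epoxy (0.9956445097923279, (10, 10)) expect (10,10)
side flux (0.8715648055076599, (10, 10)) expect (10,10)
side epoxy (0.9454209208488464, (10, 10)) expect (10,10)
```

Request:
step_arm:
  increments:
    - {"gripper": 0.5,"tx": 13,"ty": 21.3,"tz": -4.3,"wx": 0,"wy": 0,"wz": 0}
    - {"gripper": 0.5,"tx": 13,"ty": 21.3,"tz": -4.3,"wx": 0,"wy": 0,"wz": 0}
    - {"gripper": 0.5,"tx": 13,"ty": 21.3,"tz": -4.3,"wx": 0,"wy": 0,"wz": 0}
    - {"gripper": 0.5,"tx": 13,"ty": 21.3,"tz": -4.3,"wx": 0,"wy": 0,"wz": 0}
    - {"gripper": 0.5,"tx": 13,"ty": 21.3,"tz": -4.3,"wx": 0,"wy": 0,"wz": 0}
    - {"gripper": 0.5,"tx": 13,"ty": 21.3,"tz": -4.3,"wx": 0,"wy": 0,"wz": 0}
    - {"gripper": 0.5,"tx": 13,"ty": 21.3,"tz": -4.3,"wx": 0,"wy": 0,"wz": 0}
    - {"gripper": 0.5,"tx": 13,"ty": 21.3,"tz": -4.3,"wx": 0,"wy": 0,"wz": 0}

```text
t: 33.7
ee_pos: [0.5223, -0.2197, 0.3497]
eef_rot: [3.141, -0.005, 0.0]
ft_force: [0.6, 0.6, -0.3]
finger_gap: 0.752
finger_force: 0.0
```

```bash
python3 st.py; python3 - <<'E'
from cyl import *
a=dict(np.load('w10.npz')); b=cap('wrist')
for nm,P,k in (('weight',[.614,-.2155,.05],10),('stack',[.614,-.2155,.03],35)):
    u=w2px(a,[P])[0].astype(int); v=w2px(b,[P])[0]
    tp=a['color'][u[1]-k:u[1]+k+1,u[0]-k:u[0]+k+1]; m=k+10; w=np.round(v).astype(int); q=b['color'][w[1]-m:w[1]+m+1,w[0]-m:w[0]+m+1]
    print(nm,cv2.minMaxLoc(cv2.matchTemplate(q,tp,cv2.TM_CCOEFF_NORMED))[1::2],'expect 10,10')
E
```

```text
t 33.7 ee [ 0.5223 -0.2197  0.3497] tilt [ 0.    -0.001 -1.   ] ytool deg -90.2 gap mm 69.9 F [ 0.6  0.6 -0.3] grip 0.0 j [ 0.33  0.54  0.05  1.74 -0.03  0.85 -1.18]
weight (0.9064634442329407, (10, 10)) expect 10,10
stack (0.9785689115524292, (10, 9)) expect 10,10
```

The stack is unchanged, both vials are where they were, and the robot touches nothing, so I hand in.

```bash
python3 -c "
from plant import job; print(job.hand_in())"
```

```text
the job is handed in; nothing more can be done
None
```

I handed the job in at about 34 s with everything placed: gel box on the case, weight upright on it, loupe within about 1–2 mm of midway, spool about 79 mm behind it (target 80), and both vials where they were.

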